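# Set the stop on a crosscut sled

## Robot

A 6-joint arm with a two-finger parallel gripper is mounted at the origin on the work surface. World frame = base frame: x ahead of the robot, y to its left, z up, the work surface at z = 0. Lengths are in m, angles in rad, forces in N, time in s.
With the tool pointing down it reaches from about 0.35 to 0.725 m from the base axis. Payload 4.3 kg.
Tool frame: the origin (TCP) lies midway between the tips of the shut fingers; the grasp point (between the pads) lies 19 mm behind it; z points along the fingers, y is the line along which they close (so a half turn about z gives the same grasp; the last joint's range is limited). The gripper opens to 85 mm and grips with 20 to 120 N. Pads are 22 mm wide; open, the fingers measure 114 mm over their backs; the gripper's body (76 mm by 85 mm) begins 54 mm behind the grasp point. The pads swing forward as they close: fully open they stand 13 mm farther back than shut.
Start: joints at [-1.326, 0.377, 0.081, 1.274, 0, 1.46], TCP at [0.2, -0.539, 0.231] pointing down, gripper open.
Joint ranges: [-2.72, 2.72], [-0.84, 1.66], [-1.02, 1.22], [-1.77, 2.12], [-1.37, 1.28], [-3.14, 3.14]. Speed limits (rad/s): [2.57, 2.57, 3.14, 3.14, 3.14, 3.14].

## Interface

Orientations are given as a rotation vector (axis times angle).
In Python, from bench import manip, imaging gives the robot as it stands. The module is installed in compiled form; this text tells all that it offers.
- The arm moves only by the tool play_rows, never from a script. Its argument "motion" is a list of rows, each a list of 5 numbers: the shift along the tool's x, y, z in units of 0.25 m (1.0 is 0.25 m), then the turn about the tool's z in units of 90 degrees (1.0 is 90 degrees), then the closure in counts, from 0 (fully open) to 255 (shut). In form: [[dx, dy, dz, yaw, hand], ...]. A call has 1 to 20 rows; each row is the pose to reach, as a shift and turn from the pose commanded when the call began, along the tool's axes at that moment; what a row does not reach only later rows make up. A row lasts 1/8 s, in which the tool goes at most 62.5 mm and 10.7 degrees, less where a joint would pass 70% of its speed; a pose out of reach is approached as far as the arm can. A call with a number of a shift or a turn outside -1 to 1 is refused whole. A call with a gripper value outside its range is refused whole. The fingers move at their own pace and stop on an object; "grip_force" is the grip in N (left out, the last holds). Time passes only in rows, so rows that repeat a pose let the fingers close. It gives the time, the measured TCP pose, the force, the opening and the grip force at its end, in the units of the state.
- manip.sense(): the state, without advancing time (a new reading comes with each control period).
- imaging.camera(name): name is "scene" or "top" or "wrist"; returns the picture (480x640x3 uint8, red, green, blue); there is no depth.
- imaging.camera_params(name): a dict with "fx", "fy", "cx", "cy" (pixels), "world_from_camera" (4x4, takes a point from camera to world coordinates); the wrist camera has in their place "tool_from_camera" (4x4, takes a point from camera to tool coordinates, whose origin is the TCP and whose axes are the flange's). Camera axes: x right, y down, z forward; pixel columns grow to the right and rows downward; lengths in m; the calibration is good to about 2 mm. A picture is of the moment at which its call begins: read the wrist's pose just before it. camera_params takes no time and is no camera call.
- manip.finish_job(): hands the job in; it is judged then, once.
The state is a dict: "time_s": time; "joint_pos": joint angles; "qd": joint speeds; "effort": joint torques, N m; "tool_pos": TCP position; "eef_rot": TCP orientation; "contact_force": force on the tool from outside, world axes, zero at the start; "torque": the same for the moment, N m; "finger_gap": finger opening in m; "gripper_force": force on a finger pad.
Only numpy, scipy, OpenCV 4.12 (cv2) and the standard library are available. Lean on these libraries where they do the work, as an engineer would, in place of code of your own. Each camera call takes 0.05 s, during which the arm holds its last target. There are 200 camera calls.

## Task

Set up the crosscut sled for repeat cuts: slide the loose stop block along the base, without lifting it out, until it stands flat against the fence and butts up to the end of the workpiece. Then squeeze the spring clamp off the wall of the tray and clip it over the fence and the stop block together, at about the middle of the block with its jaws well down and its handles up, so that it holds by itself. Leave the glue bottle, the tin and the jar alone.

Things in the scene. Friction and masses are not known exactly. Their poses are not given: they have to be found in the camera images.
- sled: Crosscut sled, white base, plywood fence, fixed, level, 310 (x) x 400 (y) mm. Origin: centre of its underside on the bench; upper face of its base 20 mm up. Fence along y from x = -89 to -71 mm, working side +x. Low rail along the far edge (x = 139 to 155 mm, top 60 mm above the bench). A hold-down (x = -43 to 128, y = -118 to -70 mm, up to 67 mm above the bench) presses on the workpiece.
- fence: The sled's fence board, fixed on it: 18 (x) x 400 (y) x 70 mm high, top edge 90 mm above the bench. Origin: centre of its lower edge, on the base; axes as the sled's. Behind it a lower guard block at y = -172 mm.
- workpiece: Dark wooden workpiece, 60 (x) x 150 (y) x 20 mm high, lying on the base against the fence's +x face, held so that it cannot move. Origin: centre of its underside, in the sled's frame (-41, -95, 20) mm; axes as the sled's. Its +y end is the face that the stop block must meet.
- stop_home (a point): Point on the sled's base where the centre of the block's underside is when the block is home: (-63, 30, 20) mm in the sled's frame. Axes as the sled's.
- fence_top (a point): Point in the middle of the fence's top edge beside the home place: (-80, 30, 90) mm in the sled's frame. Axes as the sled's. Fence and block together are 34 mm thick, their middle plane is x = -72 mm in the sled's frame.
- stop: Loose stop block of pale wood, 16 (x, thickness) x 100 (y, length) x 60 mm high, 50 to 105 g, standing on its long narrow edge on the sled's base, on the fence's +x side and beyond the workpiece's +y end, up to 0.25 rad askew to the fence. Origin: centre of its underside, z up. Home, its top is 10 mm lower than the fence's.
- tray: Open plywood tray, fixed, 160 (x) x 240 (y) x 90 mm high, walls 15 mm thick. Origin: centre of its underside. Dowels and an offcut lie low inside. The clamp starts clipped on its -x wall (centre plane at x = -72.5 mm).
- clamp: Steel spring clamp, black vinyl on handles and jaw tips, about 140 mm long, 120 g: two levers on one pin. Origin: on the pin. x: across, the way jaws and handles open (both sides alike); y: along the pin; z: up, jaws to handles. It starts clipped upright on the tray's -x wall, pin 24 mm above the wall's top; clipped so on the fence, pin 24 mm above its top, it sits well.
- clamp_handles (a point): Between the clamp's handles, 50 mm above the pin: grip here across x. Flat plates 22 mm wide (y); pressed together they open the jaws. Outside width here: 57 mm on the tray (a V, 70 mm at its ends, 71 mm above the pin), 24 mm and parallel when pressed home (ends 78 mm above the pin), 38 mm clipped on fence and block. 10 to 14 N on each handle presses them home; 25 N is firm.
- clamp_jaws (a point): Between the clamp's jaw tips, 57 mm below the pin. The tips are bars 30 mm wide (y), 6 mm radius. Handles and jaw of a side are one lever. Jaws open 50 mm when the handles are pressed home; the clamp may shift 5 mm along its z in the grip meanwhile.
- lever_a (a joint): Angle (rad) of one lever of the clamp; the other moves alike. 0 with the jaws 15 mm apart (on the tray), about 0.17 with the jaws 34 mm apart, 0.33 squeezed fully open, -0.13 fully closed.
- glue: Glue bottle, upright, 64 mm diameter, 190 mm high. Origin: centre of its foot. Leave it alone.
- tin: Round tin of finish, upright, 100 mm diameter, 115 mm high. Origin: centre of its foot. Leave it alone.
- jar: Glass jar, upright, 68 mm diameter, 85 mm high. Origin: centre of its foot. Leave it alone.
Things that resemble listed ones, but are neither listed nor needed, are in the scene too. What is meant by the clamp is not orange or red, and is the smaller of those in its own colour.

How it is judged:
By the outcome, as a careful person would: the job done as asked, in the order asked, and still so for the second after the job is handed in, with the robot touching nothing.
It also fails if it takes over 72 s, if anything falls off the work surface, if the arm or the gripper's body presses on something with over 40 N, if the wrist force passes 120 N, or if a joint passes its speed limit or range.

## Working session

There is one attempt and no reset: what is moved stays moved. The work goes in short steps, Python scripts to look and compute and a tool call to move; the robot and the scene stay as the last step left them, time stands still between calls to the robot, and variables do not carry over. Pictures are saved under pics/ and viewed, at most 10 in all, crops included, and the job is handed in when it is done.

Besides the shell and the picture viewer there is one more tool, called after "Call:" as name([rows], argument=value, ...), one row to a line, values as JSON. play_rows: Moves the arm, as the interface text tells. Its arguments: {"type":"object","properties":{"motion":{"type":"array","items":{"type":"array","items":{"type":"number"}}},"grip_force":{"type":"number"}},"required":["motion"]}

```bash
mkdir -p pics; cat > h.py <<'E'
import numpy as np, cv2
from bench import manip, imaging
from scipy.spatial.transform import Rotation as R
def snap(n,f):
    im=imaging.camera(n); cv2.imwrite('pics/'+f,im[:,:,::-1]); return im
def T(n):
    p=imaging.camera_params(n)
    if 'world_from_camera' in p: M=np.array(p['world_from_camera'])
    else:
        s=manip.sense(); A=np.eye(4); A[:3,:3]=R.from_rotvec(s['eef_rot']).as_matrix(); A[:3,3]=s['tool_pos']; M=A@np.array(p['tool_from_camera'])
    return p,M
def px2w(n,u,v,z):
    p,M=T(n); d=M[:3,:3]@np.array([(u-p['cx'])/p['fx'],(v-p['cy'])/p['fy'],1]); o=M[:3,3]
    return o+d*(z-o[2])/d[2]
def w2px(n,P):
    p,M=T(n); q=np.linalg.inv(M)@np.append(P,1); return np.array([p['fx']*q[0]/q[2]+p['cx'],p['fy']*q[1]/q[2]+p['cy']])
E
python3 - <<'E'
from h import *
snap('top','t0.png');snap('scene','s0.png')
s=manip.sense();print({k:np.round(v,3) for k,v in s.items()})
for n in('top','scene','wrist'): print(n,imaging.camera_params(n))
E
```

```text
{'time_s': np.float64(0.1), 'joint_pos': array([-1.326,  0.378,  0.08 ,  1.274, -0.   ,  1.461]), 'qd': array([ 0.   , -0.002,  0.002,  0.001, -0.001,  0.001]), 'effort': array([ 1.0000e-03, -4.6469e+01,  2.7058e+01,  1.2000e-02, -0.0000e+00,
        0.0000e+00]), 'tool_pos': array([ 0.2  , -0.539,  0.23 ]), 'eef_rot': array([-3.09 , -0.554,  0.   ]), 'contact_force': array([-0.279, -0.207, -0.689]), 'torque': array([-0.002,  0.033, -0.031]), 'gripper_force': np.float64(0.0), 'finger_gap': np.float64(0.085)}
top {'fx': 554.6551556064188, 'fy': 554.6551556064188, 'cx': 317.2110457294298, 'cy': 233.79394808303655, 'world_from_camera': array([[ 1.28955566e-02, -9.98686024e-01,  4.95976921e-02,
         3.44850933e-01],
       [-9.99916691e-01, -1.28517913e-02,  1.20122331e-03,
         1.92591534e-02],
       [-5.62225737e-04, -4.96090506e-02, -9.98768555e-01,
         1.83991849e+00],
       [ 0.00000000e+00,  0.00000000e+00,  0.00000000e+00,
         1.00000000e+00]])}
scene {'fx': 435.9046216725298, 'fy': 435.9046216725298, 'cx': 316.0552040269709, 'cy': 244.67590677155957, 'world_from_camera': array([[ 0.49786249,  0.60057261, -0.62565604,  1.13523216],
       [ 0.86725251, -0.34272417,  0.36112772, -0.38273786],
       [ 0.00245597, -0.72239372, -0.69147761,  0.8954886 ],
       [ 0.        ,  0.        ,  0.        ,  1.        ]])}
wrist {'fx': 390.3527936058263, 'fy': 390.3527936058263, 'cx': 320.4476712322046, 'cy': 235.01770136423085, 'tool_from_camera': array([[-6.16758755e-04, -9.66070049e-01, -2.58279462e-01,
         6.50957265e-02],
       [ 9.99999798e-01, -5.56654158e-04, -3.05838179e-04,
        -7.42361226e-04],
       [ 1.51688768e-04, -2.58279599e-01,  9.66070197e-01,
        -1.42497217e-01],
       [ 0.00000000e+00,  0.00000000e+00,  0.00000000e+00,
         1.00000000e+00]])}
```

View pics/t0.png

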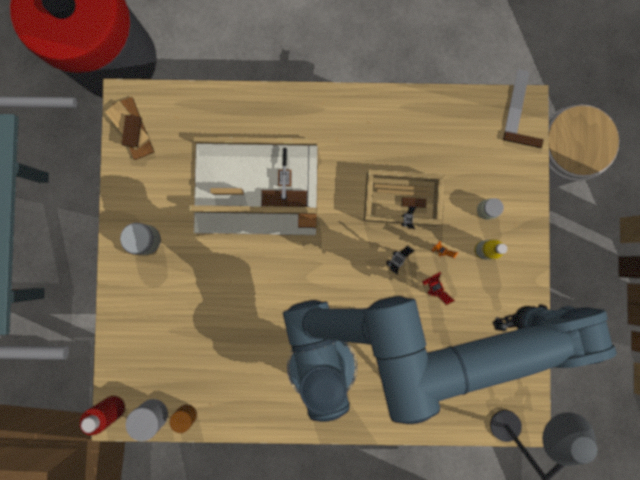

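View pics/s0.png

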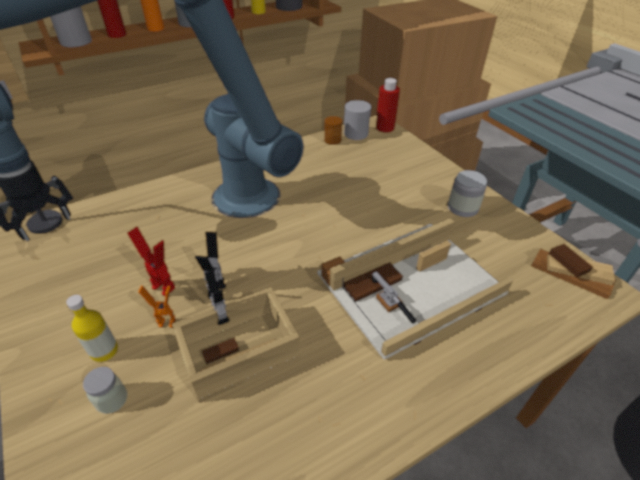

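Top view: sled at u 193–318, v 137–235 with the fence at v≈208; tray at u 365–441, v 170–222; clamp at (408,215); block near (228,191). A larger black decoy clamp is at (400,258). I'll zoom in.

```bash
python3 - <<'E'
from h import *
im=cv2.imread('pics/t0.png')
a=cv2.resize(im[130:245,185:325],None,fx=5.7,fy=5.2,interpolation=cv2.INTER_CUBIC)
cv2.imwrite('pics/a.png',cv2.resize(im[130:240,185:325],(798,594) if 0 else (700,550),interpolation=cv2.INTER_CUBIC))
cv2.imwrite('pics/b.png',cv2.resize(im[160:280,355:515],(800,600),interpolation=cv2.INTER_CUBIC))
for n,u,v,z in [('sled nr',318,235,.02),('fenceL',191,208,.09),('fenceR',316,208,.09),('rail L',195,139,.06),('rail R',318,139,.06),('tray',366,171,.09),('tray',441,172,.09),('tray',364,221,.09),('tray',439,222,.09),('clamp',408,215,.15)]: print(n,px2w('top',u,v,z).round(3))
E
```

```text
sled nr [0.431 0.019 0.02 ]
fenceL [0.508 0.422 0.09 ]
fenceR [0.513 0.026 0.09 ]
rail L [0.736 0.421 0.06 ]
rail R [0.741 0.023 0.06 ]
tray [ 0.633 -0.131  0.09 ]
tray [ 0.633 -0.369  0.09 ]
tray [ 0.474 -0.126  0.09 ]
tray [ 0.474 -0.363  0.09 ]
clamp [ 0.49  -0.255  0.15 ]
```

View pics/a.png

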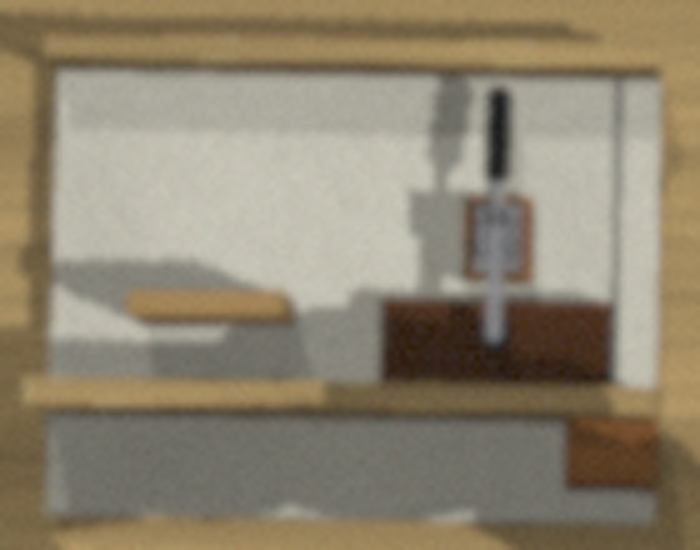

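View pics/b.png

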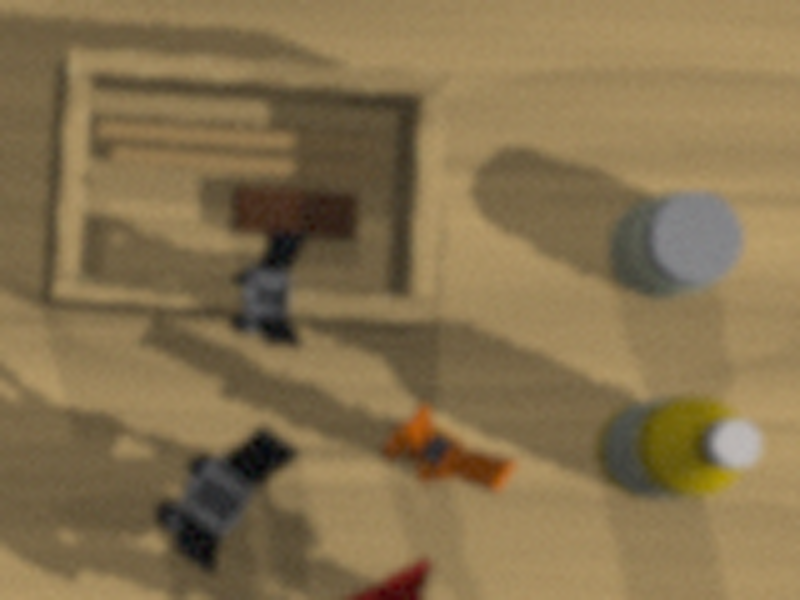

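Crop a shows the block's top at about u 210–243, v 188–194, and the workpiece at u 262–307, v 190–206. Crop b shows the clamp on the tray's -x wall near (408,218). I'll compute the poses next, then move for a close wrist view.

```bash
cat >> h.py <<'E'
def plan(P,yaw):
    s=manip.sense(); Rm=R.from_rotvec(s['eef_rot']).as_matrix(); y0=np.degrees(np.arctan2(Rm[1,0],Rm[0,0]))
    d=Rm.T@(np.array(P)-s['tool_pos'])/.25; dy=-((yaw-y0+180)%360-180)/90
    print('t',round(s['time_s'],2),'pos',s['tool_pos'].round(4),'yaw',y0.round(2),'gap',round(s['finger_gap'],4),'F',s['contact_force'].round(1),'UNITS',d.round(4),round(dy,4))
E
python3 - <<'E'
from h import *
c=lambda u,v,z: px2w('top',185+u/5-.4,130+v/5-.4,z).round(4)
for n,u,v,z in [('wp+y far',384,302,.04),('wp -y far',612,302,.04),('bl',125,290,.08),('bl',128,318,.08),('bl',288,297,.08),('bl',292,322,.08),('fenceL',22,380,.09),('fenceL',22,406,.09),('fenceR',658,388,.09),('fenceR',658,415,.09)]: print(n,c(u,v,z))
plan([.4,-.25,.33],110); plan([.55,.25,.32],180)
E
```

```text
wp+y far [0.5749 0.2053 0.04  ]
wp -y far [0.5768 0.0566 0.04  ]
bl [0.5754 0.3666 0.08  ]
bl [0.5575 0.3643 0.08  ]
bl [0.5722 0.2625 0.08  ]
bl [0.5562 0.2596 0.08  ]
fenceL [0.5159 0.4286 0.09  ]
fenceL [0.4994 0.4282 0.09  ]
fenceR [0.516  0.0257 0.09  ]
fenceR [0.4989 0.0254 0.09  ]
t 0.1 pos [ 0.1996 -0.5386  0.2304] yaw 20.33 gap 0.0852 F [-0.3 -0.2 -0.7] UNITS [ 1.1527 -0.8049 -0.3965] -0.9964
t 0.1 pos [ 0.1996 -0.5386  0.2304] yaw 20.33 gap 0.0852 F [-0.3 -0.2 -0.7] UNITS [ 2.4101 -2.4718 -0.3532] -1.7741
```

Call:
play_rows([
  [0.1, -0.05, -0.4, 0, 0],
  [0.3, -0.3, -0.4, -0.1, 0],
  [0.5, -0.5, -0.4, -0.2, 0],
  [0.7, -0.7, -0.4, -0.3, 0],
  [0.9, -0.9, -0.4, -0.4, 0],
  [1, -1, -0.4, -0.5, 0],
  [1, -1, -0.4, -0.6, 0],
  [1, -1, -0.4, -0.6, 0],
])

```text
time_s: 1.1
tool_pos: [0.3476, -0.2161, 0.3312]
eef_rot: [-2.5, -1.902, 0.0]
contact_force: [-0.2, -0.0, 0.1]
finger_gap: 0.0852
gripper_force: 0.0
```

```bash
python3 - <<'E'
from h import *
plan([.55,.26,.32],180)
E
```

```text
t 1.1 pos [ 0.3476 -0.2161  0.3312] yaw 74.54 gap 0.0852 F [-0.2 -0.   0.1] UNITS [2.0511 0.2726 0.0452] -1.1718
```

Call:
play_rows([
  [0.25, 0.15, 0, -0.1, 0],
  [0.5, 0.2, 0, -0.2, 0],
  [0.75, 0.25, 0, -0.3, 0],
  [1, 0.27, 0.02, -0.4, 0],
  [1, 0.27, 0.02, -0.5, 0],
  [1, 0.27, 0.02, -0.5, 0],
])

```text
time_s: 1.85
tool_pos: [0.4801, 0.0045, 0.3256]
eef_rot: [-1.589, -2.709, 0.002]
contact_force: [-0.2, -0.7, 0.4]
finger_gap: 0.0855
gripper_force: 0.0
```

```bash
python3 - <<'E'
from h import *
plan([.55,.26,.32],180)
E
```

```text
t 1.85 pos [0.4801 0.0045 0.3256] yaw 119.23 gap 0.0855 F [-0.2 -0.7  0.4] UNITS [0.7556 0.7431 0.0213] -0.6753
```

Call:
play_rows([
  [0.25, 0.25, 0.02, -0.1, 105],
  [0.5, 0.5, 0.02, -0.2, 105],
  [0.755, 0.745, 0.02, -0.3, 105],
  [0.755, 0.745, 0.02, -0.42, 105],
  [0.755, 0.745, 0.02, -0.54, 105],
  [0.755, 0.745, 0.02, -0.675, 105],
  [0.755, 0.745, 0.02, -0.675, 105],
  [0.755, 0.745, 0.02, -0.675, 105],
])

```text
time_s: 2.85
tool_pos: [0.5503, 0.2588, 0.3213]
eef_rot: [0.007, 3.142, -0.001]
contact_force: [0.4, -0.5, -0.0]
finger_gap: 0.0503
gripper_force: 0.0
```

```bash
python3 - <<'E'
from h import *
plan([.6,.313,.13],180)
snap('wrist','w1.png')
S=np.array([.587,.226,0])
for n,q in dict(wpFarPlusY=(-11,-20,40),fenceTopR=(-71,80,90),home=(-63,30,20)).items(): print(n,w2px('wrist',S+np.array(q)/1000).round(1))
E
```

```text
t 2.85 pos [0.5503 0.2588 0.3213] yaw 179.75 gap 0.0503 F [ 0.4 -0.5 -0. ] UNITS [-0.198   0.2178  0.7652] -0.0028
wpFarPlusY [272.2 216.2]
fenceTopR [369.3 164.9]
home [317.2 167. ]
```

View pics/w1.png

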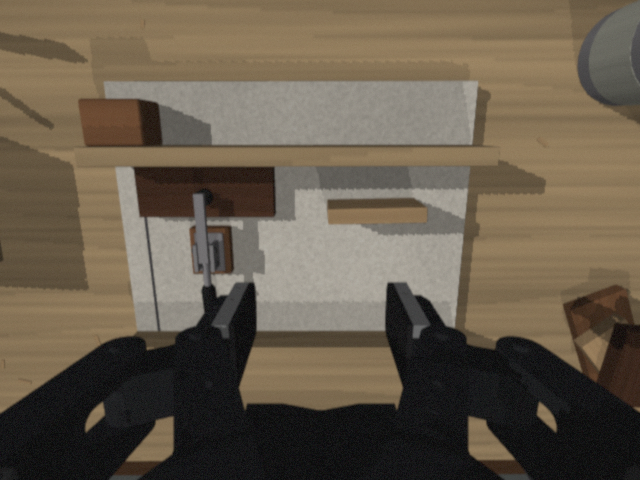

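Workpiece end corner at (275,216), a 3 px offset that puts the sled at y≈0.229. The fence is where predicted, and the block top spans u 328–427, v 208–222, nearly parallel to the fence. I'll lower both fingertips behind the block's +x face.

Call:
play_rows([
  [-0.22, 0.21, 0.25, -0.003, 105],
  [-0.22, 0.21, 0.5, -0.003, 105],
  [-0.22, 0.21, 0.7, -0.003, 105],
  [-0.22, 0.21, 0.85, -0.003, 105],
  [-0.22, 0.21, 1, -0.003, 105],
  [-0.22, 0.21, 1, -0.003, 105],
])

```text
time_s: 3.65
tool_pos: [0.6017, 0.3109, 0.0676]
eef_rot: [0.005, -3.134, 0.005]
contact_force: [-0.1, 0.3, -0.1]
finger_gap: 0.05
gripper_force: 0.0
```

Call:
play_rows([
  [0, 0, 0.08, 0, 105],
  [0, 0, 0.16, 0, 105],
  [0.04, 0, 0.16, 0, 105],
  [0.08, 0, 0.16, 0, 105],
  [0.12, 0, 0.16, 0, 105],
  [0.15, 0, 0.16, 0, 105],
  [0.18, 0, 0.16, 0, 105],
  [0.2, 0, 0.16, 0, 105],
  [0.21, 0, 0.16, 0, 105],
  [0.22, 0, 0.16, 0, 105],
  [0.22, 0, 0.16, 0, 105],
])

```text
time_s: 5.03
tool_pos: [0.5666, 0.3145, 0.0397]
eef_rot: [-0.004, 3.108, 0.006]
contact_force: [24.9, -2.7, 5.4]
finger_gap: 0.0498
gripper_force: 10.8
```

```bash
python3 - <<'E'
from h import *
plan([.543,.311,.03],180)
E
```

```text
t 5.03 pos [0.5666 0.3145 0.0397] yaw -179.87 gap 0.0498 F [24.9 -2.7  5.4] UNITS [ 0.0957 -0.0139  0.0355] 0.0015
```

```bash
python3 - <<'E'
from h import *
a=snap('wrist','w2.png'); b=snap('scene','s2.png')
c=np.hstack([cv2.resize(a,(400,300)),cv2.resize(b[200:380,290:530],(400,300),interpolation=cv2.INTER_CUBIC)])
cv2.imwrite('pics/c2.png',c[:,:,::-1])
E
```

```text
(no output)
```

View pics/c2.png

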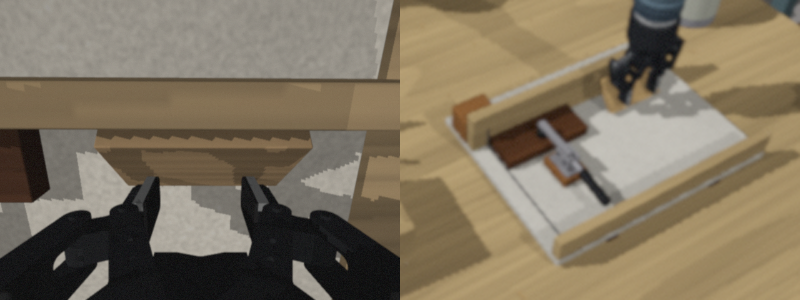

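The block tipped: its top leans on the fence and its foot is out at the fingers, so I pushed too high. I'll back off slightly, lower the fingertips, and push at the foot.

Call:
play_rows([
  [-0.06, -0.012, 0, 0, 105],
  [-0.1, -0.012, 0, 0, 105],
  [-0.11, -0.012, 0.02, 0, 105],
  [-0.11, -0.012, 0.024, 0, 105],
  [-0.11, -0.012, 0.024, 0, 105],
])

```text
time_s: 5.75
tool_pos: [0.576, 0.3097, 0.0245]
eef_rot: [0.01, -3.14, 0.001]
contact_force: [0.7, 0.2, 1.1]
finger_gap: 0.0501
gripper_force: 0.7
```

```bash
python3 - <<'E'
from h import *
plan([.543,.311,.025],180)
a=snap('wrist','w3.png'); cv2.imwrite('pics/w3s.png',cv2.resize(a,(400,300))[:,:,::-1])
E
```

```text
t 5.75 pos [0.576  0.3097 0.0245] yaw -179.63 gap 0.0501 F [0.7 0.2 1.1] UNITS [ 0.1321  0.0062 -0.0016] 0.0041
```

View pics/w3s.png

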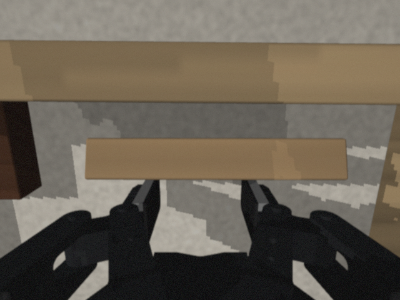

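The block is upright again, parallel to the fence and touching the fingertips (top at u 85–347, v 138–179). Now I'll push low and slowly.

Call:
play_rows([
  [0.01, 0, 0, 0, 105],
  [0.02, 0, 0, 0, 105],
  [0.03, 0, 0, 0, 105],
  [0.04, 0, 0, 0, 105],
  [0.05, 0, 0, 0, 105],
  [0.06, 0, 0, 0, 105],
  [0.07, 0, 0, 0, 105],
  [0.08, 0, 0, 0, 105],
  [0.09, 0, 0, 0, 105],
  [0.1, 0, 0, 0, 105],
  [0.11, 0, 0, 0, 105],
])

```text
time_s: 7.18
tool_pos: [0.5495, 0.3095, 0.0252]
eef_rot: [0.01, -3.141, 0.0]
contact_force: [0.6, -0.1, 0.1]
finger_gap: 0.0502
gripper_force: 0.2
```

```bash
python3 - <<'E'
from h import *
plan([.543,.311,.025],180)
E
```

```text
t 7.17 pos [0.5495 0.3095 0.0252] yaw -179.65 gap 0.0502 F [ 0.6 -0.1  0.1] UNITS [0.0261 0.0061 0.001 ] 0.0039
```

Call:
play_rows([
  [0.01, 0, 0, 0, 105],
  [0.02, 0, 0, 0, 105],
  [0.026, 0, 0, 0.004, 105],
  [0.03, 0, 0, 0.004, 105],
  [0.034, 0, 0, 0.004, 105],
])

```text
time_s: 7.8
tool_pos: [0.5477, 0.31, 0.0269]
eef_rot: [0.003, 3.13, 0.001]
contact_force: [16.0, -0.9, -7.8]
finger_gap: 0.0506
gripper_force: 0.0
```

```bash
python3 - <<'E'
from h import *
plan([.543,.311,.025],180)
a=snap('wrist','w4.png'); cv2.imwrite('pics/w4s.png',cv2.resize(a[:300],(640,300))[:,:,::-1])
E
```

```text
t 7.8 pos [0.5477 0.31   0.0269] yaw 179.88 gap 0.0506 F [16.  -0.9 -7.8] UNITS [0.0191 0.0041 0.0076] -0.0013
```

View pics/w4s.png

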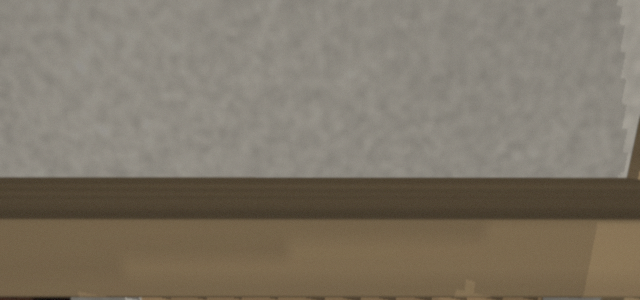

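The crop mainly shows the fence (rows 180–295), with the block's top starting right below it. I'll read the rest numerically.

```bash
python3 - <<'E'
from h import *
im=cv2.imread('pics/w4.png').astype(int)
for u in (150,220,320,420,480): print(u,[tuple(im[v,u]) [::1] if 0 else ' '.join(map(str,im[v,u][::-1])) for v in range(284,400,6)])
for z,x in((.09,.516),(.08,.516),(.08,.532),(.02,.532)): print(x,z,w2px('wrist',[x,.31,z]).round(0))
E
```

```text
150 ['119 101 76', '116 98 75', '102 86 64', '132 109 79', '129 108 77', '128 107 78', '132 108 79', '131 107 79', '136 112 81', '131 113 86', '161 156 146', '39 39 38', '22 18 24', '21 18 22', '19 17 17', '20 17 20', '30 29 28', '27 22 28', '21 27 25', '27 31 28']
220 ['116 100 75', '117 99 77', '100 84 64', '119 96 71', '119 99 73', '118 97 72', '118 98 72', '119 98 71', '123 102 74', '111 91 67', '22 22 24', '21 18 22', '23 25 22', '21 18 17', '19 19 23', '19 21 18', '20 20 20', '20 23 23', '21 25 24', '20 18 20']
320 ['119 102 77', '114 98 73', '99 85 64', '120 99 74', '120 101 74', '118 99 73', '121 99 73', '120 97 72', '124 101 73', '116 99 75', '115 111 104', '159 154 144', '162 157 147', '160 158 146', '169 164 155', '160 156 146', '167 162 152', '165 159 150', '165 158 149', '166 160 151']
420 ['118 102 78', '117 101 75', '98 84 63', '123 101 75', '120 98 73', '120 100 74', '118 97 71', '119 97 70', '120 98 72', '111 92 66', '17 17 19', '17 24 24', '20 20 19', '15 19 19', '22 23 20', '27 24 26', '29 26 28', '22 22 22', '28 31 29', '23 23 24']
480 ['114 98 75', '114 99 74', '116 101 74', '133 111 81', '131 107 78', '133 111 81', '133 109 79', '133 108 81', '137 114 83', '127 108 80', '109 105 99', '15 11 17', '13 16 14', '24 23 23', '23 24 24', '25 18 26', '26 28 26', '27 24 29', '27 25 29', '22 22 24']
0.516 0.09 [317. 294.]
0.516 0.08 [317. 277.]
0.532 0.08 [318. 335.]
0.532 0.02 [319. 258.]
```

```bash
python3 - <<'E'
from h import *
im=cv2.imread('pics/w4.png').astype(int)
r=im[310:330].mean(0); sat=r[:,2]-r[:,0]
print(sat[90:160:4].round(), sat[500:600:4].round())
i=np.where(sat>30)[0]; print(i.min(),i.max())
for u in (i.min(),i.max()): print(px2w('wrist',u,320,.08))
E
```

```text
[ 9. 10. 10. 10. 10. 10. 10. 10. 10. 10. 14. 15. 14. 18. 52. 52. 52. 52.] [47. 47. 46. 46. 46. 46. 46. 46. 47. 46. 17. 10. 10.  9. 10.  9. 10. 11.
 11. 10. 10. 10. 10. 10. 18.]
144 639
[0.52751625 0.26638636 0.08      ]
[0.52790933 0.39084177 0.08      ]
```

Call:
play_rows([
  [-0.04, 0, 0, 0, 105],
  [-0.07, 0, 0, 0, 105],
  [-0.07, 0, -0.2, 0, 105],
  [-0.07, 0, -0.38, 0, 255],
  [0, 0.2, -0.38, 0, 255],
  [0.031, 0.37, -0.38, 0, 255],
  [0.031, 0.37, -0.38, 0, 255],
  [0.031, 0.37, -0.2, 0, 255],
  [0.031, 0.37, -0.06, 0, 255],
  [0.031, 0.37, -0.008, 0, 255],
  [0.031, 0.37, -0.008, 0, 255],
])

```text
time_s: 9.22
tool_pos: [0.5336, 0.4012, 0.027]
eef_rot: [-0.001, -3.141, 0.001]
contact_force: [-0.6, -0.1, -0.3]
finger_gap: -0.0004
gripper_force: 0.0
```

```bash
python3 - <<'E'
from h import *
plan([.534,.324,.027],180)
im=snap('wrist','w5.png').astype(int)
r=im[300:420].mean(0)
for u in range(40,640,40): print(u,[' '.join(map(str,im[v,u])) for v in (310,325,340,355,370)])
print(w2px('wrist',[.524,.316,.08]),w2px('wrist',[.524,.366,.08]),w2px('wrist',[.524,.266,.08]))
E
```

```text
t 9.22 pos [0.5336 0.4012 0.027 ] yaw 179.95 gap -0.0004 F [-0.6 -0.1 -0.3] UNITS [-0.0019 -0.3088  0.0004] -0.0006
40 ['130 111 83', '127 109 81', '122 105 79', '141 117 85', '140 117 84']
80 ['133 113 84', '129 110 81', '121 103 77', '142 118 86', '140 116 85']
120 ['133 115 87', '130 110 83', '121 104 78', '126 105 79', '127 105 79']
160 ['133 113 84', '132 113 86', '124 105 79', '97 81 63', '26 23 25']
200 ['133 114 84', '131 111 84', '123 104 78', '27 26 29', '27 30 27']
240 ['131 113 84', '133 113 85', '120 102 75', '21 22 19', '28 25 30']
280 ['131 113 84', '132 113 85', '122 105 81', '23 24 23', '26 27 29']
320 ['131 111 84', '130 111 83', '119 100 74', '25 27 25', '28 29 27']
360 ['133 114 87', '129 111 82', '120 101 76', '22 22 18', '15 20 20']
400 ['135 114 86', '127 108 80', '120 101 77', '14 15 21', '25 24 25']
440 ['105 91 70', '108 92 71', '10 11 14', '24 25 24', '27 26 25']
480 ['102 89 65', '103 89 67', '101 88 65', '64 54 43', '28 29 28']
520 ['106 90 68', '106 92 71', '103 86 66', '100 86 65', '101 85 67']
560 ['104 91 67', '104 90 68', '101 87 66', '97 83 64', '100 84 63']
600 ['150 128 96', '151 130 98', '99 87 65', '99 86 64', '101 86 65']
[-10.38950079 353.4029291 ] [181.94574597 353.22814569] [-202.53240792  353.57753773]
```

Call:
play_rows([
  [0, -0.05, 0, 0, 255],
  [0, -0.07, 0, 0, 255],
  [0, -0.085, 0, 0, 255],
  [0, -0.1, 0, 0, 255],
  [0, -0.115, 0, 0, 255],
  [0, -0.13, 0, 0, 255],
  [0, -0.145, 0, 0, 255],
  [0, -0.16, 0, 0, 255],
  [0, -0.175, 0, 0, 255],
  [0, -0.19, 0, 0, 255],
  [0, -0.205, 0, 0, 255],
  [0, -0.22, 0, 0, 255],
  [0, -0.235, 0, 0, 255],
  [0, -0.25, 0, 0, 255],
  [0, -0.265, 0, 0, 255],
  [0, -0.275, 0, 0, 255],
  [0, -0.28, 0, 0, 255],
])

```text
time_s: 11.4
tool_pos: [0.5357, 0.3399, 0.0306]
eef_rot: [-0.005, 3.137, 0.025]
contact_force: [-1.0, 23.2, 10.6]
finger_gap: 0.0003
gripper_force: 0.0
```

Call:
play_rows([
  [0, -0.008, 0, 0, 255],
  [0, -0.016, 0, 0, 255],
])

```text
time_s: 11.65
tool_pos: [0.5369, 0.3393, 0.0322]
eef_rot: [-0.008, 3.134, 0.035]
contact_force: [-3.5, 31.3, 15.1]
finger_gap: 0.0002
gripper_force: 0.0
```

Call:
play_rows([
  [0, 0.06, 0, 0, 255],
  [0, 0.1, -0.1, 0, 255],
  [0, 0.1, -0.4, 0, 105],
  [0, 0, -0.6, 0, 105],
  [0, -0.1, -0.8, 0, 105],
  [0, -0.15, -0.8, 0, 105],
  [0, -0.15, -0.8, 0, 105],
])

```text
time_s: 12.52
tool_pos: [0.5329, 0.2891, 0.2259]
eef_rot: [-0.003, -3.139, 0.003]
contact_force: [0.4, -0.0, -1.4]
finger_gap: 0.0505
gripper_force: 0.0
```

```bash
python3 - <<'E'
from h import *
plan([.565,.265,.025],180)
snap('wrist','w6.png')
S=np.array([.587,.228,0])
for n,q in dict(wpFarPlusY=(-11,-20,40),fence=(-71,80,90),b1=(-55,-20,80),b2=(-55,80,80),b3=(-71,80,80)).items(): print(n,w2px('wrist',S+np.array(q)/1000).round(1))
E
```

```text
t 12.53 pos [0.5329 0.2891 0.2259] yaw 179.89 gap 0.0505 F [ 0.4 -0.  -1.4] UNITS [-0.1305 -0.0945  0.8034] -0.0012
wpFarPlusY [227.8 259.8]
fence [345.5 202.2]
b1 [212.  221.1]
b2 [344.4 220.9]
b3 [344.7 199.9]
```

View pics/w6.png

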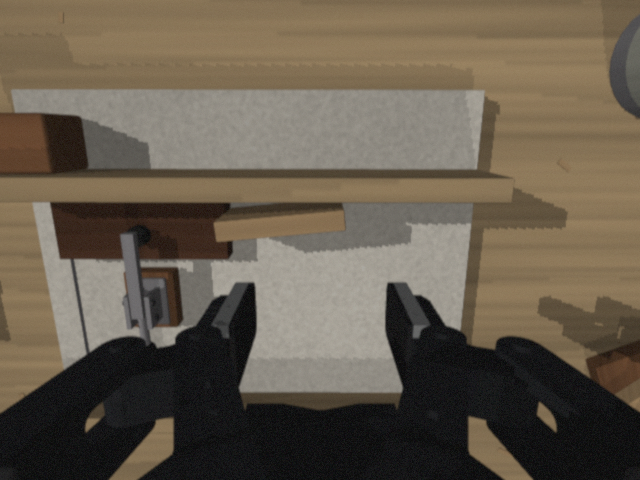

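Workpiece corner at (231,259). The block butts the workpiece (u 214–344) but swung out at that end, with its lower edge at v 242 there against v 230 at the +y end. Flush would be v≈221. I'll push again along -x with both fingertips, low and slow.

Call:
play_rows([
  [-0.18, -0.085, 0.1, 0, 105],
  [-0.18, -0.085, 0.35, 0, 105],
  [-0.18, -0.085, 0.6, 0, 105],
  [-0.18, -0.085, 0.75, 0, 105],
  [-0.18, -0.085, 0.803, 0, 105],
  [-0.18, -0.085, 0.803, 0, 105],
  [-0.15, -0.085, 0.803, 0, 105],
  [-0.14, -0.085, 0.803, 0, 105],
  [-0.13, -0.085, 0.803, 0, 105],
  [-0.12, -0.085, 0.803, 0, 105],
  [-0.11, -0.085, 0.803, 0, 105],
  [-0.1, -0.085, 0.803, 0, 105],
  [-0.09, -0.085, 0.803, 0, 105],
  [-0.08, -0.085, 0.803, 0, 105],
  [-0.07, -0.085, 0.803, 0, 105],
  [-0.062, -0.085, 0.803, 0, 105],
])

```text
time_s: 14.58
tool_pos: [0.5488, 0.2692, 0.0265]
eef_rot: [-0.0, -3.141, 0.0]
contact_force: [0.1, 0.8, -0.4]
finger_gap: 0.05
gripper_force: 0.2
```

Call:
play_rows([
  [0.008, 0, 0, 0, 105],
  [0.014, 0, 0, 0, 105],
  [0.018, 0, 0, 0, 105],
])

```text
time_s: 14.95
tool_pos: [0.5474, 0.2695, 0.0273]
eef_rot: [0.002, 3.136, 0.001]
contact_force: [7.7, -0.6, -3.0]
finger_gap: 0.0502
gripper_force: 0.0
```

```bash
cat > edge.py <<'E'
from h import *
import sys
im=imaging.camera('wrist').astype(int); cv2.imwrite('pics/'+sys.argv[1],im[:,:,::-1].astype('uint8'))
plan([.575,.267,.025],180)
E
python3 edge.py w7.png; python3 - <<'E'
from h import *
im=cv2.imread('pics/w7.png').astype(int)
for u in range(80,600,40): print(u,[' '.join(map(str,im[v,u][::-1])) for v in range(290,350,6)])
for y in (.21,.26,.31): print(w2px('wrist',[.532,y,.08]).round())
E
```

```text
t 15.0 pos [0.5474 0.2695 0.0274] yaw 179.95 gap 0.0497 F [ 6.1 -0.3 -1.8] UNITS [-0.1102 -0.01    0.0102] -0.0006
80 ['111 94 68', '79 65 46', '118 98 71', '116 95 70', '114 94 68', '115 94 68', '113 92 67', '87 69 50', '58 35 19', '60 41 24']
120 ['111 93 71', '89 74 55', '133 111 82', '130 105 78', '115 95 71', '118 97 70', '120 99 74', '122 101 73', '77 65 48', '17 16 22']
160 ['116 100 75', '131 109 79', '133 111 82', '132 108 80', '130 106 79', '133 111 81', '135 111 83', '138 114 82', '93 75 54', '33 20 16']
200 ['114 97 72', '120 100 75', '119 98 73', '117 95 69', '120 98 73', '118 98 74', '118 97 70', '125 102 75', '79 67 49', '20 18 20']
240 ['117 99 74', '115 96 71', '118 96 70', '120 100 74', '116 97 70', '120 101 75', '119 99 73', '124 103 75', '79 63 47', '10 10 10']
280 ['117 99 76', '113 94 66', '120 100 73', '118 99 71', '119 98 72', '118 97 70', '119 99 72', '125 103 76', '134 123 109', '163 159 149']
320 ['118 101 77', '113 92 67', '120 100 73', '120 100 72', '120 96 72', '121 101 74', '119 100 71', '124 101 72', '104 91 77', '145 141 132']
360 ['113 95 72', '102 8
[... 160 characters left out ...]
120 99 72', '120 101 74', '119 99 74', '121 98 73', '124 101 76', '80 66 49', '20 23 24']
440 ['115 99 73', '88 74 53', '131 111 83', '118 96 71', '120 98 73', '120 100 75', '119 99 71', '122 100 75', '82 67 53', '20 14 12']
480 ['131 112 85', '111 104 91', '111 109 101', '112 108 102', '112 107 101', '116 112 105', '112 110 104', '116 112 106', '113 110 103', '112 109 102']
520 ['115 98 74', '106 100 90', '112 109 102', '108 105 98', '108 105 97', '114 110 104', '109 105 100', '103 101 95', '28 28 28', '31 33 32']
560 ['114 98 73', '101 97 86', '107 104 99', '110 106 101', '107 103 98', '109 106 98', '107 104 98', '108 105 99', '107 105 98', '109 105 97']
[ 85. 335.]
[281. 335.]
[476. 334.]
```

```bash
python3 - <<'E'
from h import *
im=cv2.imread('pics/w7.png').astype(int)
r=im[305:328].mean(0)[:,::-1]; sat=r[:,0]-r[:,2]
print(sat[440:484:3].round(), [tuple(x.round()) for x in r[30:110:5]])
i=440+np.where(sat[440:490]<30)[0][0]; print(i,px2w('wrist',i,317,.08))
# left end + wp edge (z=.04) at rows below block
r=im[345:375].mean(0)[:,::-1]; print([tuple(x.round()) for x in r[0:140:6]])
for q in ((.576,.209,.04),(.536,.209,.04)): print(w2px('wrist',q))
E
```

```text
[47. 47. 49. 50. 50. 52. 52. 52. 53. 52. 52. 28. 10. 10. 10.] [(np.float64(56.0), np.float64(39.0), np.float64(29.0)), (np.float64(56.0), np.float64(38.0), np.float64(28.0)), (np.float64(56.0), np.float64(37.0), np.float64(27.0)), (np.float64(56.0), np.float64(38.0), np.float64(28.0)), (np.float64(56.0), np.float64(38.0), np.float64(28.0)), (np.float64(56.0), np.float64(38.0), np.float64(28.0)), (np.float64(56.0), np.float64(38.0), np.float64(28.0)), (np.float64(57.0), np.float64(39.0), np.float64(30.0)), (np.float64(57.0), np.float64(38.0), np.float64(29.0)), (np.float64(57.0), np.float64(39.0), np.float64(29.0)), (np.float64(116.0), np.float64(96.0), np.float64(70.0)), (np.float64(117.0), np.float64(97.0), np.float64(71.0)), (np.float64(118.0), np.float64(97.0), np.float64(71.0)), (np.float64(117.0), np.float64(97.0), np.float64(71.0)), (np.float64(118.0), np.float64(97.0), np.float64(71.0)), (np.float64(117.0), np.float64(97.0), np.float64(71.0))]
473 [0.52716222 0.3086681  0.08      ]
[(np.float64(41.0), np.float64(28.0), np.float64(21.0)), (np.float64(42.0), np.float64(29.0), np
[... 604 characters left out ...]
64(33.0), np.float64(27.0)), (np.float64(40.0), np.float64(29.0), np.float64(25.0)), (np.float64(35.0), np.float64(27.0), np.float64(25.0)), (np.float64(28.0), np.float64(25.0), np.float64(22.0)), (np.float64(23.0), np.float64(22.0), np.float64(21.0)), (np.float64(20.0), np.float64(21.0), np.float64(22.0)), (np.float64(21.0), np.float64(22.0), np.float64(22.0)), (np.float64(22.0), np.float64(23.0), np.float64(24.0)), (np.float64(19.0), np.float64(20.0), np.float64(22.0)), (np.float64(18.0), np.float64(19.0), np.float64(20.0)), (np.float64(18.0), np.float64(18.0), np.float64(19.0)), (np.float64(19.0), np.float64(19.0), np.float64(20.0))]
[161.20594127 384.62948743]
[149.01887019 287.81322757]
```

Block is flush with the fence (lower edge uniform at v≈338), y from 0.208 to 0.309. A gentle nudge will seat it against the workpiece.

Call:
play_rows([
  [-0.03, 0, 0, 0, 105],
  [-0.07, 0, 0, 0, 105],
  [-0.07, 0, -0.2, 0, 105],
  [-0.07, 0, -0.38, 0, 255],
  [0, 0.18, -0.38, 0, 255],
  [0.044, 0.345, -0.38, 0, 255],
  [0.044, 0.345, -0.38, 0, 255],
  [0.044, 0.345, -0.2, 0, 255],
  [0.044, 0.345, -0.06, 0, 255],
  [0.044, 0.345, -0.007, 0, 255],
  [0.044, 0.335, -0.007, 0, 255],
  [0.044, 0.315, -0.007, 0, 255],
])

```text
time_s: 16.5
tool_pos: [0.5342, 0.3479, 0.0294]
eef_rot: [0.0, 3.141, 0.001]
contact_force: [0.8, 0.3, 0.7]
finger_gap: 0.0002
gripper_force: 0.0
```

Call:
play_rows([
  [0, -0.008, 0, 0, 255],
  [0, -0.015, 0, 0, 255],
  [0, -0.02, 0, 0, 255],
])

```text
time_s: 16.88
tool_pos: [0.5336, 0.343, 0.0286]
eef_rot: [0.0, 3.141, 0.0]
contact_force: [0.4, 0.6, -1.3]
finger_gap: 0.0001
gripper_force: 0.0
```

Call:
play_rows([
  [0, -0.005, 0, 0, 255],
  [0, -0.01, 0, 0, 255],
  [0, -0.014, 0, 0, 255],
])

```text
time_s: 17.25
tool_pos: [0.5341, 0.3413, 0.029]
eef_rot: [-0.001, 3.14, 0.006]
contact_force: [-1.0, 6.3, 2.9]
finger_gap: 0.0002
gripper_force: 0.0
```

Call:
play_rows([
  [0, -0.004, 0, 0, 255],
  [0, -0.008, 0, 0, 255],
])

```text
time_s: 17.5
tool_pos: [0.5346, 0.341, 0.0297]
eef_rot: [-0.002, 3.139, 0.011]
contact_force: [-0.7, 10.3, 4.1]
finger_gap: -0.0002
gripper_force: 0.0
```

Call:
play_rows([
  [0, 0.06, 0, 0, 255],
  [0, 0.08, -0.2, 0, 255],
  [0, 0.08, -0.38, 0, 105],
  [-0.17, -0.1, -0.38, 0, 105],
  [-0.17, -0.273, -0.38, 0, 105],
  [-0.17, -0.273, -0.38, 0, 105],
  [-0.17, -0.273, -0.2, 0, 105],
  [-0.17, -0.273, -0.05, 0, 105],
  [-0.17, -0.273, 0, 0, 105],
  [-0.14, -0.273, 0, 0, 105],
  [-0.12, -0.273, 0, 0, 105],
  [-0.1, -0.273, 0, 0, 105],
  [-0.085, -0.273, 0, 0, 105],
  [-0.07, -0.273, 0, 0, 105],
  [-0.06, -0.273, 0, 0, 105],
  [-0.05, -0.273, 0, 0, 105],
  [-0.045, -0.273, 0, 0, 105],
])

```text
time_s: 19.62
tool_pos: [0.5472, 0.2693, 0.0288]
eef_rot: [0.002, 3.137, 0.0]
contact_force: [7.6, -0.4, -3.0]
finger_gap: 0.0502
gripper_force: 0.0
```

```bash
python3 edge.py w8.png; python3 - <<'E'
from h import *
im=cv2.imread('pics/w8.png').astype(int)
r=im[305:325].mean(0)[:,::-1]; sat=r[:,0]-r[:,2]
i=420+np.where(sat[420:520]<30)[0][0]; print(i,px2w('wrist',i,317,.08))
lum=r.sum(1); j=40+np.argmax(np.diff(lum[40:130])); print(j,px2w('wrist',j,317,.08))
for u in (140,280,320,430):
    c=im[315:355,u].sum(1); k=np.argmax(abs(np.diff(c,n=1)))+315; print(u,k,px2w('wrist',u,k,.08))
E
```

```text
t 19.68 pos [0.5473 0.2694 0.029 ] yaw 179.95 gap 0.0502 F [ 5.1  0.3 -1.7] UNITS [-0.1109 -0.0095  0.0163] -0.0006
467 [0.52783135 0.30767902 0.08      ]
77 [0.52767293 0.20762363 0.08      ]
140 335 [0.53284031 0.2231528  0.08      ]
280 335 [0.53289835 0.25955104 0.08      ]
320 342 [0.53495269 0.26994795 0.08      ]
430 335 [0.53296054 0.2985555  0.08      ]
```

Block seated (y 0.208–0.308, +x face at 0.533), so the clamp's target centre is (0.516, 0.258). Next, the tray.

Call:
play_rows([
  [-0.03, 0, 0, 0, 105],
  [-0.08, 0, 0, 0, 105],
  [-0.08, 0, -0.2, 0, 105],
  [-0.06, 0, -0.45, 0, 0],
  [-0.04, -0.1, -0.7, 0, 0],
  [0, -0.3, -0.9, 0.1, 0],
  [0, -0.55, -1, 0.2, 0],
  [0.1, -0.8, -1, 0.3, 0],
  [0.2, -1, -1, 0.4, 0],
  [0.2, -1, -1, 0.5, 0],
  [0.2, -1, -1, 0.5, 0],
])

```text
time_s: 21.05
tool_pos: [0.4947, 0.0182, 0.2786]
eef_rot: [1.203, 2.902, 0.0]
contact_force: [0.2, -0.1, -0.3]
finger_gap: 0.0853
gripper_force: 0.0
```

```bash
python3 - <<'E'
from h import *
plan([.482,-.20,.33],90)
E
```

```text
t 21.05 pos [0.4947 0.0182 0.2786] yaw 134.95 gap 0.0853 F [ 0.2 -0.1 -0.3] UNITS [-0.5819 -0.6525 -0.2059] 0.4994
```

Call:
play_rows([
  [-0.15, -0.16, -0.2, 0.1, 0],
  [-0.3, -0.35, -0.2, 0.2, 0],
  [-0.45, -0.5, -0.2, 0.3, 0],
  [-0.58, -0.65, -0.2, 0.4, 0],
  [-0.58, -0.65, -0.2, 0.5, 0],
  [-0.58, -0.65, -0.2, 0.5, 0],
  [-0.58, -0.65, -0.2, 0.5, 0],
])

```text
time_s: 21.92
tool_pos: [0.4829, -0.1973, 0.3282]
eef_rot: [-2.216, -2.227, -0.0]
contact_force: [0.6, -0.5, 0.5]
finger_gap: 0.0856
gripper_force: 0.0
```

```bash
python3 - <<'E'
from h import *
im=snap('wrist','w9.png').astype(int)
plan([.482,-.255,.2],90)
for q in ((.482,-.255,.185),(.482,-.255,.114),(.474,-.126,.09),(.489,-.126,.09),(.474,-.36,.09)): print(q,w2px('wrist',q).round())
g=cv2.resize(im[0:480,120:520].astype('uint8'),(100,60),interpolation=cv2.INTER_AREA).astype(int)
ch=' .:-=+*#%@'[::-1]
for r in g:
    print(''.join('k' if p.max()<45 else ('G' if p.max()-p.min()<14 else ('o' if p.max()-p.min()>75 else ('#' if p.max()<85 else ('+' if p.max()<125 else '.')))) for p in r))
E
```

```text
t 21.98 pos [ 0.4827 -0.1972  0.3283] yaw 90.24 gap 0.0855 F [-0.9  0.2  0.1] UNITS [-0.2312 -0.004   0.5131] 0.0027
(0.482, -0.255, 0.185) [320. 293.]
(0.482, -0.255, 0.114) [320. 263.]
(0.474, -0.126, 0.09) [312. 125.]
(0.489, -0.126, 0.09) [328. 125.]
(0.474, -0.36, 0.09) [312. 347.]
....................................................................................................
................................+...................................................................
...............................++...................................................................
..............................+++...................................................................
.............................++++...................................................................
.............................++++..........................++++++++++++++++++++++++.................
.............................+++..........................+++++++++++++++++++++++++++++++++++++.....
.............................+++...............+++........++++++++++++++++++++++++++++++++++++......
....
[... 4547 characters left out ...]
kkkkkkkkkkkkkkkkkkkkkkkkkkkkkkkkkkkkkkkkkkkkkkkkkkkkkkkkkkkkkkkkkkkkkkkkkkkkkkkkkkkkkkkkkkkkkk
kkkkkkkkkkkkkkkkkkkkkkkkkkkkkkkkkkkkkkkkkkkkkkkkkkkkkkkkkkkkkkkkkkkkkkkkkkkkkkkkkkkkkkkkkkkkkkkkkkkk
kkkkkkkkkkkkkkkkkkkkkkkkkkkkkkkkkkkkkkkkkkkkkkkkkkkkkkkkkkkkkkkkkkkkkkkkkkkkkkkkkkkkkkkkkkkkkkkkkkkk
kkkkkkkkkkkkkkkkkkkkkkkkkkkkkkkkkkkkkkkkkkkkkkkkkkkkkkkkkkkkkkkkkkkkkkkkkkkkkkkkkkkkkkkkkkkkkkkkkkkk
kkkkkkkkkkkkkkkkkkkkkkkkkkkkkkkkkkkkkkkkkkkkkkkkkkkkkkkkkkkkkkkkkkkkkkkkkkkkkkkkkkkkkkkkkkkkkkkkkkkk
kkkkkkkkkkkkkkkkkkkkkkkkkkkkkkkkkkkkkkkkkkkkkkkkkkkkkkkkkkkkkkkkkkkkkkkkkkkkkkkkkkkkkkkkkkkkkkkkkkkk
kkkkkkkkkkkkkkkkkkkkkkkkkkkkkkkkkkkkkkkkkkkkkkkkkkkkkkkkkkkkkkkkkkkkkkkkkkkkkkkkkkkkkkkkkkkkkkkkkkkk
```

View pics/w9.png

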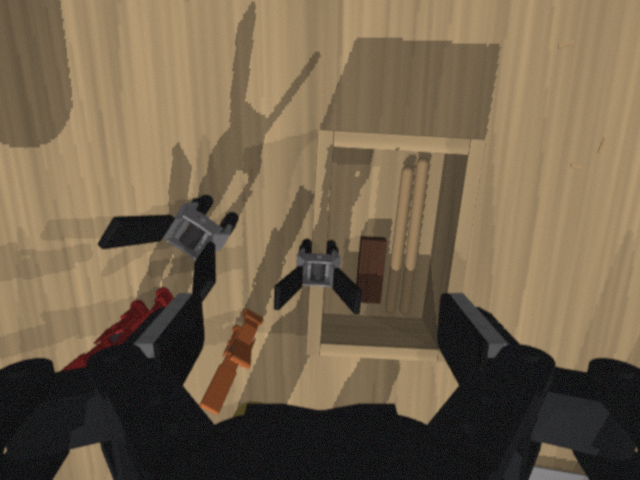

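Wrist view: the clamp's body is at (319,268), with handle tips at about (276,300) and (360,305). The tray's -x wall runs from (321,131) to (307,352), so the tray is yawed a few degrees. The decoy clamp is at (195,230).

```bash
python3 - <<'E'
from h import *
print('wall',px2w('wrist',321,131,.09),px2w('wrist',307,352,.09), 'inner',px2w('wrist',333,147,.09),px2w('wrist',323,345,.09))
for u,v,z in [(276,308,.185),(276,292,.185),(360,311,.185),(345,308,.185),(319,268,.114)]: print(u,v,px2w('wrist',u,v,z).round(4))
im=cv2.imread('pics/w9.png').astype(int)[:,:,::-1]
for v in range(236,318,2):
    print(v,''.join('k' if p.max()<50 else ('G' if p.max()-p.min()<16 else '.') for p in im[v,266:370]))
E
```

```text
wall [ 0.48256406 -0.13154519  0.09      ] [ 0.46812661 -0.36593344  0.09      ] inner [ 0.49404975 -0.14622722  0.09      ] [ 0.48563856 -0.35726992  0.09      ]
276 308 [ 0.4471 -0.2681  0.185 ]
276 292 [ 0.4475 -0.2543  0.185 ]
360 311 [ 0.5142 -0.2704  0.185 ]
345 308 [ 0.5022 -0.2678  0.185 ]
319 268 [ 0.4811 -0.2597  0.114 ]
236 ........................................................................................................
238 ...............................................................................................kkkkkkkkk
240 ......................................kkkkkk....................G.......................................
242 .....................................kkkkkkkk................kkkkkkkk...................................
244 ....................................kkkkkkkkkG...............kkkkkkkkk..................................
246 ..................................kkkkkkkkkkk................kkkkkkkkk..................................
248 ..................................kkkkkkkkkkk................kkkkkkkkkkG................................
250 
[... 3001 characters left out ...]
......................kkkkkkkkkkkkkk..........
306 .........kkkkkkk..................................................................kkkkkkkkkkkk..........
308 .........kkkkG......................................................................kkkkkkkkkG..........
310 ......................................................................................kkkkkkk...........
312 .......................................................................................Gkkkkk...........
314 ........................................................................................................
316 ........................................................................................................
```

Call:
play_rows([
  [-0.1, -0.007, 0, 0.036, 0],
  [-0.251, -0.007, 0, 0.036, 0],
  [-0.251, -0.007, 0.05, 0.036, 0],
  [-0.251, -0.007, 0.25, 0.036, 0],
  [-0.251, -0.007, 0.45, 0.036, 0],
  [-0.251, -0.007, 0.6, 0.036, 0],
  [-0.251, -0.007, 0.7, 0.036, 0],
  [-0.251, -0.007, 0.733, 0.036, 0],
  [-0.251, -0.007, 0.733, 0.036, 0],
], grip_force=30)

```text
time_s: 23.1
tool_pos: [0.4805, -0.26, 0.145]
eef_rot: [-2.281, -2.159, -0.0]
contact_force: [-0.6, -0.4, 0.3]
finger_gap: 0.0854
gripper_force: 0.0
```

```bash
python3 - <<'E'
from h import *
plan([.481,-.26,.145],87)
im=snap('wrist','w10.png').astype(int)
g=cv2.resize(im[160:480,160:480].astype('uint8'),(80,40),interpolation=cv2.INTER_AREA).astype(int)
for r in g: print(''.join('k' if p.max()<45 else ('G' if p.max()-p.min()<14 else ('+' if p.max()<125 else '.')) for p in r))
E
```

```text
t 23.1 pos [ 0.4805 -0.26    0.145 ] yaw 86.84 gap 0.0854 F [-0.6 -0.4  0.3] UNITS [0.0001 0.0021 0.0002] -0.0018
.......++....................+++++++............................................
.............................++++++.............................................
............................++++++..............................................
.++G++.....................+++++++..............................+++++++.........
+kkkkk....................+++++++...............................++++++..........
Gkkkk+...................+++++++...............................+++++++..........
GGkk+....................+++++++..........................++++++++++++..........
Gkk+..................+++++++++...++........++++....+.....++++++++++++..........
kk.....................+++++++..+kkkG+.....+kkkk+..++....+++++++++++++..........
+......................++++++..+kkkkG+++...+kkkkk+.++....+++++++++++++..........
.......................+++.....GGGkkG+++++++GkGGG+.+++++++++++++++++++.......+..
.......................+++....GGGGGGGGGGGGGGGGGGGGG++++++++++++++++++++.....++..
..............
[... 1553 characters left out ...]
kkkkkkkkkkG+++Gkkkkkkkkkkkkkkkk+.........+kkkkkkkkkk
kkkkkkkkkkkk++..++Gkkkkkkkkkkkkkkkkkkkkkkkkkkkkkkkkkkkkkkkkkkk++....Gkkkkkkkkkkk
kkkkkkkkkkkkkkkkkkkkkkkkkkkkkkkkkkkkkkkkkkkkkkkkkkkkkkkkkkkkkkkkkkkkkkkkkkkkkkkk
kkkkkkkkkkkkkkkkkkkkkkkkkkkkkkkkkkkkkkkkkkkkkkkkkkkkkkkkkkkkkkkkkkkkkkkkkkkkkkkk
kkkkkkkkkkkkkkkkkkkkkkkkkkkkkkkkkkkkkkkkkkkkkkkkkkkkkkkkkkkkkkkkkkkkkkkkkkkkkkkk
kkkkkkkkkkkkkkkkkkkkkkkkkkkkkkkkkkkkkkkkkkkkkkkkkkkkkkkkkkkkkkkkkkkkkkkkkkkkkkkk
kkkkkkkkkkkkkkkkkkkkkkkkkkkkkkkkkkkkkkkkkkkkkkkkkkkkkkkkkkkkkkkkkkkkkkkkkkkkkkkk
kkkkkkkkkkkkkkkkkkkkkkkkkkkkkkkkkkkkkkkkkkkkkkkkkkkkkkkkkkkkkkkkkkkkkkkkkkkkkkkk
kkkkkkkkkkkkkkkkkkkkkkkkkkkkkkkkkkkkkkkkkkkkkkkkkkkkkkkkkkkkkkkkkkkkkkkkkkkkkkkk
```

Handles sit symmetrically between the pads. Closing.

Call:
play_rows([
  [0, 0, 0, 0, 60],
  [0, 0, 0, 0, 100],
  [0, 0, 0, 0, 140],
  [0, 0, 0, 0, 170],
  [0, 0, 0, 0, 200],
  [0, 0, 0, 0, 255],
  [0, 0, 0, 0, 255],
  [0, 0, 0, 0, 255],
  [0, 0, 0, 0, 255],
], grip_force=32)

```text
time_s: 24.28
tool_pos: [0.4809, -0.2612, 0.1454]
eef_rot: [2.283, 2.157, 0.0]
contact_force: [0.3, -0.4, 2.9]
finger_gap: 0.02
gripper_force: 33.6
```

```bash
python3 - <<'E'
from h import *
plan([.481,-.26,.245],87)
im=snap('wrist','w11.png').astype(int)
g=cv2.resize(im[160:480,200:440].astype('uint8'),(80,53),interpolation=cv2.INTER_AREA).astype(int)
for r in g: print(''.join('k' if p.max()<45 else ('G' if p.max()-p.min()<14 else ('+' if p.max()<125 else '.')) for p in r))
E
```

```text
t 24.27 pos [ 0.4809 -0.2612  0.1454] yaw 86.75 gap 0.02 F [ 0.3 -0.4  2.9] UNITS [ 0.0045  0.0006 -0.3983] -0.0028
.........................++++++++++.............................................
.........................++++++++++.............................................
.......................++++++++++...............................................
.......................+++++++++.............+.................................+
......................+++++++++..............+..........................++++++++
.....................+++++++++...............+.........................+++++++++
....................+.++++++++...............+.........................+++++++++
....................+.+++++++................+.........................+++++++++
...................++++++++++...................................++++++++++++++++
.................+++++kkk++..................+........+kkG+....+++++++++++++++++
.................++++kkkkk+........+.........+.......+kkkkk+...+++++++++++++++++
.................++++kkkkk+.........+++......+.......+kkkkk+...+++++++++++++++++
............
[... 2608 characters left out ...]
kkkkkkkkkkkkkkkkkkkkkkkkkkkkkkkkkkkkkkkkkkkkkkkkkkkk
kkkkkkkkkkkkkkkkkkkkkkkkkkkkkkkkkkkkkkkkkkkkkkkkkkkkkkkkkkkkkkkkkkkkkkkkkkkkkkkk
kkkkkkkkkkkkkkkkkkkkkkkkkkkkkkkkkkkkkkkkkkkkkkkkkkkkkkkkkkkkkkkkkkkkkkkkkkkkkkkk
kkkkkkkkkkkkkkkkkkkkkkkkkkkkkkkkkkkkkkkkkkkkkkkkkkkkkkkkkkkkkkkkkkkkkkkkkkkkkkkk
kkkkkkkkkkkkkkkkkkkkkkkkkkkkkkkkkkkkkkkkkkkkkkkkkkkkkkkkkkkkkkkkkkkkkkkkkkkkkkkk
kkkkkkkkkkkkkkkkkkkkkkkkkkkkkkkkkkkkkkkkkkkkkkkkkkkkkkkkkkkkkkkkkkkkkkkkkkkkkkkk
kkkkkkkkkkkkkkkkkkkkkkkkkkkkkkkkkkkkkkkkkkkkkkkkkkkkkkkkkkkkkkkkkkkkkkkkkkkkkkkk
kkkkkkkkkkkkkkkkkkkkkkkkkkkkkkkkkkkkkkkkkkkkkkkkkkkkkkkkkkkkkkkkkkkkkkkkkkkkkkkk
kkkkkkkkkkkkkkkkkkkkkkkkkkkkkkkkkkkkkkkkkkkkkkkkkkkkkkkkkkkkkkkkkkkkkkkkkkkkkkkk
```

Handles are pressed parallel with the jaws open. Lift and carry.

Call:
play_rows([
  [0, 0, -0.05, 0, 255],
  [0, 0, -0.15, 0, 255],
  [0, 0, -0.28, 0, 255],
  [0, 0, -0.42, 0, 255],
  [0, 0, -0.5, 0, 255],
  [0.1, 0, -0.55, 0, 255],
  [0.25, 0.02, -0.55, 0, 255],
  [0.42, 0.03, -0.55, 0, 255],
  [0.6, 0.05, -0.55, -0.036, 255],
  [0.8, 0.06, -0.55, -0.036, 255],
  [1, 0.07, -0.55, -0.036, 255],
  [1, 0.07, -0.55, -0.036, 255],
])

```text
time_s: 25.82
tool_pos: [0.5115, -0.0092, 0.2826]
eef_rot: [-2.215, -2.226, 0.001]
contact_force: [-0.5, -0.1, -1.3]
finger_gap: 0.0201
gripper_force: 33.2
```

```bash
python3 - <<'E'
from h import *
plan([.516,.258,.27],90)
E
```

```text
t 25.82 pos [ 0.5115 -0.0092  0.2826] yaw 90.29 gap 0.0201 F [-0.5 -0.1 -1.3] UNITS [1.0688 0.0237 0.0512] 0.0033
```

Call:
play_rows([
  [0.15, 0.005, 0, 0, 255],
  [0.32, 0.01, 0, 0.003, 255],
  [0.5, 0.015, 0, 0.003, 255],
  [0.68, 0.02, 0, 0.003, 255],
  [0.85, 0.024, 0, 0.003, 255],
  [0.95, 0.024, 0, 0.003, 255],
  [1, 0.024, 0, 0.003, 255],
  [1, 0.024, 0, 0.003, 255],
])

```text
time_s: 26.82
tool_pos: [0.5182, 0.2373, 0.2824]
eef_rot: [2.226, 2.216, -0.001]
contact_force: [-0.2, -0.2, -1.8]
finger_gap: 0.0205
gripper_force: 33.2
```

```bash
python3 - <<'E'
from h import *
plan([.516,.258,.19],90)
im=snap('wrist','w12.png').astype(int)
g=cv2.resize(im[60:420,120:520].astype('uint8'),(100,60),interpolation=cv2.INTER_AREA).astype(int)
for r in g: print(''.join('k' if p.max()<45 else ('G' if p.max()-p.min()<16 else ('+' if p.max()<125 else '.')) for p in r))
for q in ((.498,.3,.09),(.516,.3,.09),(.533,.3,.08),(.498,.4,.09),(.516,.4,.09)): print(q,w2px('wrist',q).round())
E
```

```text
t 26.82 pos [0.5182 0.2373 0.2824] yaw 89.73 gap 0.0205 F [-0.2 -0.2 -1.8] UNITS [ 0.0833 -0.0092  0.3694] -0.003
.............................GGGGGGGGGGGGGGG......GGGGGGGGGGGGG.GGG.G...G.GGGG.G.G.....G...GGGGGGGGG
.............................GGGGGGGGGGGGGGG......GGGGGGGGGGGGGG...G..G.G..GGGG...G..GGGGG...GGGGGGG
.............................GGGGGGGGGGGGGGG......GGGGGGGGGGGGGG...GGGG.G..G.G..GG....G.......GGGGGG
.............................GGGGGGGGGGGGGGG......GGGGGGGGGGGG...G..GG.GGGG..G....GGG....G...GGGGGGG
.............................GGGGGGGGGGGGGGG......GGGGGGGGGGGG...G.GGGGG.GG....G..G....G.GG..GGGGGGG
.............................GGGGGGGGGGGGGGG......GGGGGGGGGGGG...G.....G....G..G...G.GG.G...GGGGGGGG
.............................GGGGGGGGGGGGGGG......GGGGGGGGGGGGG..G.GGG.GGGG.GG.....GGGGG..G..GGGGGGG
.............................GGGGGGGGGGGGGGG......GGGGGGGGGGGG....GGGG.G..GGG...GG.GGG...GG..GGGGGGG
.............................GGGGGGGGGGGGGGG......GGGGGGGGGGGG...GG...G..GGG...GG.G.GG....GGGGGGGGGG
.............................GGGGGGGGGGGGGGG......GGGGGGGGGGGG..G.......G...G
[... 4528 characters left out ...]
+kkkkkkkkkkkkkkkkkkkGGGkkkkkk+kkkkkkkkkk
kkkkkkkk++.+kkkkkkkkkkkkkkkkkkkkkkkkkkkk++++++..............+kkkkkkkkkkkkkkkkkkGGGGkkkkkk..+kkkkkkkk
kkkkkkG+...+kkkkkkkkkkkkkkkkkkkkkkkkkkkk++++++..............+kkkkkkkkkkkkkkkkkkGGGGkkkkk+....+kkkkkk
kkkkk+.....+kkkkkkkkkkkkkkkkkkkkkkkkkkkkG+++++.....++++++++GkkkkkkkkkkkkkkkkkkkGGGGkkkkkk+....+kkkkk
kkkkk...++kkkkkkkkkkkkkkkkkkkkkkkkkkkkkkkkkkkkkkG+GkkkkkkkkkkkkkkkkkkkkkkkkkkkkkGGGkkkkkkkk+...+kkkk
kkkk+..+kkkkkkkkkkkkkkkkkkkkkkkkkkkkkkkkkkkkkkkkkkkkkkkkkkkkkkkkkkkkkkkkkkkkkkkkkkkkkkkkkkkkk+.+kkkk
(0.498, 0.3, 0.09) [296. 134.]
(0.516, 0.3, 0.09) [318. 134.]
(0.533, 0.3, 0.08) [338. 134.]
(0.498, 0.4, 0.09) [293.  -1.]
(0.516, 0.4, 0.09) [317.  -1.]
```

Fence (u 296–320) plus block (to u≈342) is centred at u≈319, and the jaw tips are centred at u≈320 with clearance on both sides. Descending.

Call:
play_rows([
  [0.04, -0.003, 0, -0.003, 255],
  [0.083, -0.005, 0.05, -0.003, 255],
  [0.083, -0.005, 0.18, -0.003, 255],
  [0.083, -0.005, 0.3, -0.003, 255],
  [0.083, -0.005, 0.37, -0.003, 255],
  [0.083, -0.005, 0.42, -0.003, 255],
  [0.083, -0.005, 0.43, -0.003, 255],
  [0.083, -0.005, 0.43, -0.003, 255],
])

```text
time_s: 27.88
tool_pos: [0.5173, 0.2586, 0.1754]
eef_rot: [2.221, 2.221, 0.001]
contact_force: [0.1, 0.0, -1.6]
finger_gap: 0.0205
gripper_force: 33.2
```

```bash
python3 - <<'E'
from h import *
plan([.517,.258,.145],90)
im=snap('wrist','w13.png').astype(int)
g=cv2.resize(im[100:340,200:440].astype('uint8'),(80,40),interpolation=cv2.INTER_AREA).astype(int)
for r in g: print(''.join('k' if p.max()<45 else ('G' if p.max()-p.min()<16 else ('+' if p.max()<125 else '.')) for p in r))
for q in ((.516,.258,.09),(.534,.258,.08),(.498,.258,.09)): print(q,w2px('wrist',q).round())
E
```

```text
t 27.88 pos [0.5173 0.2586 0.1754] yaw 89.99 gap 0.0205 F [ 0.1  0.  -1.6] UNITS [-0.0024 -0.0014  0.1215] -0.0001
..GGGGGGGGGGGGGGGGGGGGGGGGGGG...........+GGGGGGGGGGGGGGGGGGGGGGGGGGGGGGGGGGGGGGG
..GGGGGGGGGGGGGGGGGGGGGGGGGGG...........+GGGGGGGGGGGGGGGGGGGGGGGGGGGGGGGGGG.GG.G
...GGGGGGGGGGGGGGGGGGGGGGGGGG...........+GGGGGGGGGGGGGGGGGGGGG.GGGGGGGGGG.GGGGG.
...GGGGGGGGGGGGGGGGGGGGGGGGGG...........+GGGGGGGGGGGGGGGGGGGGGGGGGGGGGGGG.GGG.GG
...GGGGGGGGGGGGGGGGGGGGGGGGGG...........+GGGGGGGGGGGGGGGGGGGGGGGGGGGGGGGGGGGG.GG
...GGGGGGGGGGGGGGGGGGGGGGGGGG...........+GGGGGGGGGGGGGGGGGGGGGGGGGGGGGG.G.GGGGGG
...GGGGGGGGGGGGGGGGGGGGGGGGGG...........+GGGGGGGGGGGGGGGGGGGGGGGGGGGGGG...G.GG..
...GGGGGGGGGGGGGGGGGGGGGGGGGGG..........+GGGGGGGGGGGGGGGGGGGGGGGGGGGGGGGGGG...G.
...GGGGGGGGGGGGGGGGGGGGGGGGGG...........+GGGGGGGGGGGGGGGGGGGGGGGGGGGGG.G.G.GG...
....GGGGGGGGGGGGGGGGGGGGGGGGGG..........+G++++++++GGGGGGGGGGGG.GGGGG...GGGGGGGGG
....GGGGGGGGGGGGGGGGGGGGGGGGGG........+++G+++++++++GGGGGGGGGGGGGG.GG.GGGG....GGG
....GGGGGGGGGGGGGGGGGGGGGGGGGG.......++++G+++++++++GGGGGGGGGGG.G..GG.G...GGGGGGG
....GGGGGGGGG
[... 1653 characters left out ...]
kkkkkkGGGGGkkkk+++++GGG.GGGGGGG..G
.......GGGGGGGGGGGGkkkkkGGGGkkkkkkkk+...+++.GkkkkkkkGGGGGkkkkkk+++GGG.GGGGG.GGGG
.......GGGGGGGGGGGkkkkkGGGGGkkkkkkkk+...+++.+kkkkkkkkGGGGGkkkkk+++GGGGGGGGGGGGGG
.......GGGGGGGGGGkkkkkGGGGGkkkkkkkkk+...+k++kkkkkkkkkGGGGGkkkkkk++GGGGGGGGGGGGGG
.......GGGGGGGGGkkkkkkGGGGGkkkkkkkkk+...+kkkkkkkkkkkkGGGGGkkkkkkk+GGGGGGGGGGGGGG
........GGGGGGkkkkkkkkkkkGGkkkkkkkkk+...+kkkkkkkkkkkkGGkkkkkkkkkkkkGGGGGGGGGGGGG
++......GGGGkkkkkkkkkkkkkkGkkkkkkkkk+...+kkkkkkkkkkkkGGkkkkkkkkkkkkkkGGGGGGGGGGG
kk+.....GGGkkkkkkkkkkkkkkkkkkkkkkkkk+...+kkkkkkkkkkkkkkkkkkkkkkkkkkkkkGGGGGGGGGk
(0.516, 0.258, 0.09) [318. 244.]
(0.534, 0.258, 0.08) [347. 239.]
(0.498, 0.258, 0.09) [289. 244.]
```

```bash
python3 - <<'E'
from h import *
im=cv2.imread('pics/w13.png').astype(int)[:,:,::-1]
for v in (160,190,215): print(v,[(u,' '.join(map(str,im[v,u]))) for u in range(312,360,2)])
for q in ((.516,.31,.09),(.516,.31,.08),(.516,.28,.09),(.516,.28,.08),(.516,.28,.02),(.532,.28,.08)): print(q,w2px('wrist',q).round())
E
```

```text
160 [(312, '143 120 92'), (314, '141 120 91'), (316, '134 115 86'), (318, '110 93 70'), (320, '95 86 68'), (322, '97 95 89'), (324, '97 95 91'), (326, '66 59 50'), (328, '77 64 46'), (330, '85 70 53'), (332, '82 67 50'), (334, '82 66 51'), (336, '80 67 47'), (338, '82 68 50'), (340, '80 66 47'), (342, '80 65 48'), (344, '79 66 47'), (346, '82 69 52'), (348, '81 68 51'), (350, '83 68 49'), (352, '97 85 72'), (354, '113 109 104'), (356, '116 113 105'), (358, '119 116 109')]
190 [(312, '99 86 67'), (314, '97 83 62'), (316, '95 81 60'), (318, '94 80 60'), (320, '98 87 72'), (322, '97 93 87'), (324, '94 90 85'), (326, '66 58 48'), (328, '101 82 61'), (330, '104 87 63'), (332, '102 85 62'), (334, '98 82 61'), (336, '96 80 57'), (338, '96 81 58'), (340, '94 77 56'), (342, '95 79 59'), (344, '100 83 62'), (346, '105 87 64'), (348, '131 107 77'), (350, '141 116 84'), (352, '115 97 79'), (354, '118 114 106'), (356, '121 117 110'), (358, '124 121 115')]
215 [(312, '144 123 93'), (314, '139 118 87'), (316, '140 119 90'), (318, '137 117 87'), (320, '116 102 82'), (322, '102 100 93'), (324, '95 91 85'), (326, '79 71 56'), (328, '127 105 76'), (330, '145 120 87'), (332, '144 119 87'), (334, '144 118 88'), (336, '138 115 83'), (338, '138 115 83'), (340, '139 116 85'), (342, '140 116 86'), (344, '141 116 86'), (346, '141 116 85'), (348, '143 119 86'), (350, '140 114 84'), (352, '107 97 83'), (354, '111 109 102'), (356, '116 112 106'), (358, '117 114 107')]
(0.516, 0.31, 0.09) [318. 157.]
(0.516, 0.31, 0.08) [318. 156.]
(0.516, 0.28, 0.09) [318. 208.]
(0.516, 0.28, 0.08) [318. 205.]
(0.516, 0.28, 0.02) [319. 191.]
(0.532, 0.28, 0.08) [344. 205.]
```

A strip of base shows between fence and block (u 321–325), so there is a gap of about 4 mm. The knuckles had pressed the block's top while its foot stayed out. Before clipping, I'll use the open +x jaw, low on the block, to push it home.

Call:
play_rows([
  [0, 0, 0.05, 0, 255],
  [0, 0, 0.1, 0, 255],
  [0, 0, 0.135, 0, 255],
  [0, -0.008, 0.135, 0, 255],
  [0, -0.014, 0.135, 0, 255],
  [0, -0.02, 0.135, 0, 255],
  [0, -0.025, 0.135, 0, 255],
  [0, -0.03, 0.135, 0, 255],
  [0, -0.034, 0.135, 0, 255],
])

```text
time_s: 29.05
tool_pos: [0.515, 0.259, 0.1451]
eef_rot: [2.216, 2.214, 0.017]
contact_force: [7.1, -1.0, 10.1]
finger_gap: 0.0196
gripper_force: 34.3
```

```bash
cat > gap.py <<'E'
from h import *
import sys
plan([.516,.258,.143],90)
im=snap('wrist',sys.argv[1]).astype(int)
for v in (150,180,205): print(v,[(u,' '.join(map(str,im[v,u]))) for u in range(318,384,3)])
for q in ((.516,.28,.09),(.532,.28,.08)): print(q,w2px('wrist',q).round())
g=cv2.resize(im[180:300,200:440].astype('uint8'),(80,20),interpolation=cv2.INTER_AREA).astype(int)
for r in g: print(''.join('k' if p.max()<45 else ('G' if p.max()-p.min()<16 else ('+' if p.max()<125 else '.')) for p in r))
E
python3 gap.py w14.png
```

```text
t 29.05 pos [0.515  0.259  0.1451] yaw 89.93 gap 0.0196 F [ 7.1 -1.  10.1] UNITS [-0.0039  0.0041  0.0084] -0.0008
150 [(318, '139 118 89'), (321, '135 116 87'), (324, '103 95 82'), (327, '111 107 100'), (330, '113 107 102'), (333, '111 109 102'), (336, '116 112 104'), (339, '116 112 105'), (342, '113 109 102'), (345, '111 106 101'), (348, '110 105 99'), (351, '114 111 103'), (354, '115 111 104'), (357, '115 112 106'), (360, '117 114 106'), (363, '116 112 106'), (366, '117 114 106'), (369, '120 116 110'), (372, '116 113 105'), (375, '118 115 109'), (378, '118 115 107'), (381, '119 115 109')]
180 [(318, '137 116 87'), (321, '131 112 82'), (324, '95 88 79'), (327, '73 66 57'), (330, '58 47 33'), (333, '96 79 58'), (336, '96 79 58'), (339, '96 79 58'), (342, '94 79 59'), (345, '96 81 61'), (348, '95 80 58'), (351, '94 77 56'), (354, '95 80 58'), (357, '96 79 57'), (360, '102 93 81'), (363, '115 113 106'), (366, '119 116 110'), (369, '119 117 109'), (372, '119 115 108'), (375, '118 114 108'), (378, '119 116 108'), (381, '119 115 109')]
205 [(318, '96 80 60'), (321, '95 82 60'), (324, '94
[... 1379 characters left out ...]
GGGGGGGGGGGGGGGGGGGGGGGGGGGGGkkGGGGGGG..GGGGGGGGGGGG
..GGGGGGGGGGGGGGGGGGGGkGGGGGGGGGGGGGGGkkGGGGGGGGGGGGGGGGGkkG.GGGG.G.GGGG.G.GGGGG
..GGGGGGGGGGGGGGGGGGGGkGGGGGGGGGGkkkGkkGGGGGGkkkGGGGGGGGGkGGGGGGGG...GGG.GGGGGGG
...GGGGGGGGGGGGGGGGGGGGGGGGGGGGGkkkkGGGGGGGGGkkkkGGGGGGGGGGGGGGGGGGGGGGGG.GG.GGG
...GGGGGGGGGGGGGGGGGGGGGGGGGGGGGkkkkGkkGGGGGGkkkkGGGGGGGGGGGGGGGGGGGGGGG.GGGGGGG
...GGGGGGGGGGGGGGGGGGGGGGGGGGGGkkkkkGkkkkkkGGkkkkkGGGGGGGGGGGGGGGGGGGGGGGGGGGGGG
...GGGGGGGGGGGGGGGGGGGGGGGGGGkkkkkkkGkkkkkkGkkkkkkkGGGGGGGGGGGGGGGGGGGGGGGGGGGGG
...GGGGGGGGGGGGGGGGGGGGGGGGGGkkkkkkkkGGGGGGGkkkkkkkkGGGGGGGGGGGGGGGGGGGGGGGG.GGG
...GGGGGGGGGGGGGGGGGkkkkGGGGGkkkkkkk+++..GG+GkkkkkkkGGGGGkkkkGGGGGGGGGGGG.G.GGGG
```

Vertical force shows a lever pressing down on the block's edge. I'll back off, rise a little and push with the jaw bar itself.

Call:
play_rows([
  [0, 0.03, 0, 0, 255],
  [0, 0.03, -0.06, 0, 255],
  [0, 0.02, -0.06, 0, 255],
  [0, 0.01, -0.06, 0, 255],
  [0, 0.004, -0.06, 0, 255],
  [0, 0, -0.06, 0, 255],
  [0, -0.004, -0.06, 0, 255],
])

```text
time_s: 29.98
tool_pos: [0.5083, 0.2584, 0.1561]
eef_rot: [2.221, 2.22, 0.001]
contact_force: [3.8, -0.4, -3.5]
finger_gap: 0.0198
gripper_force: 33.0
```

```bash
python3 gap.py w15.png
```

```text
t 29.98 pos [0.5083 0.2584 0.1561] yaw 89.98 gap 0.0198 F [ 3.8 -0.4 -3.5] UNITS [-0.0014  0.0307  0.0526] -0.0003
150 [(318, '146 125 93'), (321, '145 124 93'), (324, '145 123 92'), (327, '142 122 90'), (330, '141 119 90'), (333, '139 118 89'), (336, '135 113 87'), (339, '112 109 101'), (342, '114 111 105'), (345, '111 107 101'), (348, '111 107 99'), (351, '113 110 104'), (354, '116 112 105'), (357, '112 107 101'), (360, '114 111 104'), (363, '113 111 106'), (366, '116 113 105'), (369, '118 114 108'), (372, '119 115 108'), (375, '122 117 110'), (378, '120 117 110'), (381, '118 114 108')]
180 [(318, '138 117 87'), (321, '143 122 93'), (324, '102 87 65'), (327, '99 85 65'), (330, '96 81 62'), (333, '97 83 62'), (336, '95 81 61'), (339, '98 80 60'), (342, '97 81 60'), (345, '96 79 59'), (348, '94 80 58'), (351, '93 76 56'), (354, '97 79 57'), (357, '96 79 59'), (360, '98 83 62'), (363, '98 81 59'), (366, '115 111 102'), (369, '119 117 109'), (372, '118 116 108'), (375, '121 117 108'), (378, '119 116 109'), (381, '119 115 110')]
205 [(318, '95 81 63'), (321, '101 86 66'), (324, '102 89 
[... 1371 characters left out ...]
GGGGGGGGGGGGGGGGGGGGGGGGGGGGGkkGGGGGG.GGG.GG.GGGGGGG
.......GGGGGGGGGGGGGGGkGGGGGGGGGGGGGGkkkGGGGGGGGGGGGGGGGGkkG..G.G.G.G.GGGGG.G.GG
........GGGGGGGGGGGGGGkGGGGGGGGGGkkkGkkGGGGGGkkkGGGGGGGGGkGGGGGGGGGGGGGGGGG..GGG
........GGGGGGGGGGGGGGGGGGGGGGGGkkkkGkGGGGGGkkkkkGGGGGGGGGGGGGGGGGGGGGGGGGGGGGG.
........GGGGGGGGGGGGGGGGGGGGGGGGkkkkGkkGGGGGkkkkkGGGGGGGGGGGGGGGGGGGGGGGGGG.GGGG
........GGGGGGGGGGGGGGGGGGGGGGGkkkkkGkkkkkkGkkkkkkGG++GGGGGGGGGGGGGGGGGGGGGGGGGG
........GGGGGGGGGGGGGGGGGGGGGkkkkkkkGkkkkkkGkkkkkkkGGGGGGGGGGGGGGGGGGGGGGGGGGGGG
........GGGGGGGGGGGGGGGGGGGGGkkkkkkkkGGGGGGGkkkkkkkkGGGGGkGkGGGGGGGGGGGGGGG.GGG.
........GGGGGGGGGGGGkkkkGGGGGkkkkkkk++....++kkkkkkkkGGGGGkkkkkkkkkkkkkkGGGGGG..G
```

Call:
play_rows([
  [0, -0.004, 0, 0, 255],
  [0, -0.01, 0, 0, 255],
  [0, -0.01, 0, 0, 255],
  [0, 0.01, 0, 0, 255],
  [0, 0.037, 0, 0, 255],
  [0, 0.037, 0, 0, 255],
])

```text
time_s: 30.78
tool_pos: [0.5166, 0.2584, 0.1559]
eef_rot: [-2.221, -2.22, 0.002]
contact_force: [0.1, -0.2, -1.6]
finger_gap: 0.02
gripper_force: 33.2
```

```bash
python3 gap.py w16.png | head -7; python3 - <<'E'
from h import *
im=cv2.imread('pics/w16.png').astype(int)[:,:,::-1]
print([(v,' '.join(map(str,im[v,336]))) for v in range(140,190,3)]); print(w2px('wrist',[.524,.308,.08]))
E
```

```text
t 30.77 pos [0.5166 0.2584 0.1559] yaw 89.98 gap 0.02 F [ 0.1 -0.2 -1.6] UNITS [-0.0015 -0.0021  0.0516] -0.0002
150 [(318, '138 117 89'), (321, '130 112 85'), (324, '113 110 103'), (327, '110 106 101'), (330, '114 111 103'), (333, '114 109 104'), (336, '112 107 101'), (339, '114 111 104'), (342, '113 109 103'), (345, '114 110 104'), (348, '114 112 105'), (351, '114 110 104'), (354, '115 111 105'), (357, '118 115 107'), (360, '117 114 105'), (363, '118 114 109'), (366, '122 119 112'), (369, '118 116 107'), (372, '115 112 106'), (375, '117 112 106'), (378, '116 112 105'), (381, '118 114 107')]
180 [(318, '137 117 89'), (321, '124 105 79'), (324, '94 76 56'), (327, '96 80 58'), (330, '96 80 59'), (333, '96 79 59'), (336, '96 78 60'), (339, '93 78 58'), (342, '98 81 59'), (345, '98 80 60'), (348, '99 81 61'), (351, '99 92 82'), (354, '119 115 108'), (357, '118 115 109'), (360, '115 112 106'), (363, '120 116 109'), (366, '120 115 108'), (369, '118 115 108'), (372, '117 113 106'), (375, '118 115 109'), (378, '119 115 107'), (381, '117 113 107')]
205 [(318, '94 80 60'), (321, '91 79 58'), 
[... 225 characters left out ...]
 112 106'), (360, '112 110 102'), (363, '115 111 106'), (366, '114 111 104'), (369, '119 116 110'), (372, '119 116 109'), (375, '120 115 108'), (378, '122 120 112'), (381, '164 160 151')]
(0.516, 0.28, 0.09) [321. 215.]
(0.532, 0.28, 0.08) [349. 211.]
..GGGGGGGGGGGGGGGGGGGGGGGGGGG...........+++++++++++GGGGGGGGGGGGGGGGGG.GGGGGGGGGG
[(140, '116 112 107'), (143, '115 113 105'), (146, '115 111 103'), (149, '113 110 102'), (152, '112 110 103'), (155, '100 94 88'), (158, '62 51 39'), (161, '69 55 43'), (164, '96 80 58'), (167, '93 76 55'), (170, '93 75 55'), (173, '95 77 59'), (176, '95 80 60'), (179, '92 76 54'), (182, '99 84 64'), (185, '98 81 62'), (188, '95 79 59')]
[335.21655036 161.14265992]
```

Block is flush along its full length and still against the workpiece. Lower to clip height.

Call:
play_rows([
  [0, 0, 0.02, 0, 255],
  [0, 0, 0.04, 0, 255],
  [0, 0, 0.04, 0, 255],
])

```text
time_s: 31.2
tool_pos: [0.5164, 0.2584, 0.1458]
eef_rot: [-2.221, -2.221, 0.001]
contact_force: [-0.7, 0.7, -1.1]
finger_gap: 0.0203
gripper_force: 33.2
```

```bash
python3 gap.py w17.png | sed -n '1p;3,26p'
```

```text
t 31.2 pos [0.5164 0.2584 0.1458] yaw 90.0 gap 0.0203 F [-0.7  0.7 -1.1] UNITS [-0.0014 -0.0015  0.0112] -0.0001
180 [(318, '137 116 88'), (321, '127 110 81'), (324, '84 69 49'), (327, '98 80 60'), (330, '94 79 56'), (333, '97 80 60'), (336, '97 81 60'), (339, '94 77 55'), (342, '96 79 58'), (345, '95 78 58'), (348, '98 80 60'), (351, '99 83 62'), (354, '115 112 105'), (357, '114 111 105'), (360, '114 111 103'), (363, '115 111 106'), (366, '120 116 109'), (369, '118 116 108'), (372, '115 112 107'), (375, '118 115 107'), (378, '122 119 111'), (381, '121 117 110')]
205 [(318, '96 84 61'), (321, '95 81 63'), (324, '95 80 59'), (327, '100 82 62'), (330, '96 80 59'), (333, '97 82 60'), (336, '94 77 58'), (339, '94 76 55'), (342, '96 80 61'), (345, '99 83 62'), (348, '99 83 61'), (351, '100 86 68'), (354, '114 110 104'), (357, '116 112 105'), (360, '115 111 105'), (363, '114 111 105'), (366, '116 112 105'), (369, '117 113 105'), (372, '115 112 106'), (375, '120 116 108'), (378, '118 114 108'), (381, '115 112 105')]
(0.516, 0.28, 0.09) [320. 219.]
(0.532, 0.28, 0.08) [350. 215.]
.GGGGGGGGGG
[... 908 characters left out ...]
GGGGGGGGGGGGGGGGGGGGGGGGGGGGGkkG.GGGGG..GGGGGGGGGGGG
...GGGGGGGGGGGGGGGGGGGkGGGGGGGGGGGGGGkkGGGGGGGGGGGGGGGGGGkGGGGGGGG.GGGGGGGGGGGGG
...GGGGGGGGGGGGGGGGGGGkGGGGGGGGGkkkkGkkGGGGGGkkkGGGGGGGGGkG..GGG.G.G.GG.GGGGGGGG
...GGGGGGGGGGGGGGGGGGGGGGGGGGGGGkkkkGGGGGGGGkkkkkGGGGGGGGGGGGGGGGGGGGGGGG..GGGGG
...GGGGGGGGGGGGGGGGGGGGGGGGGGGGGkkkkGkkGGGGGGkkkkGGGGGGGGGGGGGGGGGGGGGGGGGGGGGGG
...GGGGGGGGGGGGGGGGGGGGGGGGGGGGkkkkkGkkkkkkGkkkkkkGGGGGGGGGGGGGGGGGGGGGGGGGGGGGG
...GGGGGGGGGGGGGGGGGGGGGGGGGGkkkkkkkGkkkkkkGkkkkkkkGGGGGGGGGGGGGGGGGGGGGGG.GG.GG
....GGGGGGGGGGGGGGGGGGGGGGGGGkkkkkkkkGGGGGGGkkkkkkkkGGGGGGGGGGGGGGGGGGGGGGGG.GGG
....GGGGGGGGGGGGGGGGkkkkGGGGGkkkkkkk++..++++kkkkkkkkGGGGGkkkkkkGGGGGGGGGGGGGGGGG
```

Call:
play_rows([
  [0, 0, 0, 0, 190],
  [0, 0, 0, 0, 178],
  [0, 0, 0, 0, 168],
  [0, 0, 0, 0, 158],
  [0, 0, 0, 0, 148],
  [0, 0, 0, 0, 138],
  [0, 0, 0, 0, 128],
  [0, 0, 0, 0, 110],
  [0, 0, 0, 0, 80],
  [0, 0, 0, 0, 40],
  [0, 0, 0, 0, 0],
  [0, 0, 0, 0, 0],
])

```text
time_s: 32.75
tool_pos: [0.5168, 0.2584, 0.1463]
eef_rot: [2.222, 2.221, -0.0]
contact_force: [0.6, 0.1, 0.8]
finger_gap: 0.085
gripper_force: 0.0
```

```bash
python3 gap.py w18.png
```

```text
t 32.75 pos [0.5168 0.2584 0.1463] yaw 89.99 gap 0.085 F [0.6 0.1 0.8] UNITS [-0.0017 -0.0033  0.0131] -0.0002
150 [(318, '132 114 86'), (321, '113 98 79'), (324, '110 107 100'), (327, '107 104 97'), (330, '108 104 98'), (333, '107 104 98'), (336, '109 105 99'), (339, '111 107 100'), (342, '109 103 99'), (345, '106 103 95'), (348, '110 106 99'), (351, '108 102 97'), (354, '111 109 102'), (357, '113 108 102'), (360, '111 109 101'), (363, '109 106 100'), (366, '115 112 106'), (369, '116 112 105'), (372, '108 106 99'), (375, '112 106 102'), (378, '112 108 102'), (381, '113 112 104')]
180 [(318, '130 112 83'), (321, '104 89 67'), (324, '93 77 57'), (327, '92 76 56'), (330, '92 77 56'), (333, '90 74 56'), (336, '96 79 61'), (339, '89 74 54'), (342, '89 73 53'), (345, '94 78 58'), (348, '93 77 55'), (351, '101 87 73'), (354, '114 111 105'), (357, '109 105 98'), (360, '109 105 100'), (363, '111 108 103'), (366, '111 109 102'), (369, '115 111 104'), (372, '113 109 102'), (375, '111 106 100'), (378, '114 111 105'), (381, '111 108 101')]
205 [(318, '94 81 62'), (321, '84 74 56'), (324, '95 78 
[... 1379 characters left out ...]
GGGGGGGGGGGGGGGGGGGGGGGGGGGGGGGGGGGGGGGGGGGGG.GGGGGG
..GGGGGGGGGGGGGGGGGGGGGGGGGGGGGGGGGGGGGGGGGGGGGGGGGGGGGGGGGGGGGGGGGGGGGGGGGGGGGG
...GGGGGGGGGGGGGGGGGGGGGGGGGGGGkGGGGkGGGGGkkGGGGkkGGGGGGGGGGGGGGGGGGGGGGGGGGGGGG
...GGGGGGGGGGGGGGGGGGGGGGGGGkkkkkGGGkGGGGGkkGGGkkkkkkGGGGGGGGGGGGGGGGGGGGGGGGGGG
...GGGGGGGGGGGGGGGGGGGGGGGGkkkkkkGGGkkGGGGkkGGGkkkkkkkGGGGGGGGGGGGGGGGGGGGGGGGGG
...GGGGGGGGGGGGGGGGGGGGGGkkkkkkkkGGGkkGGGGkkGGGkkkkkkkkGGGGGGGGGGGGGGGGGGGGGGGGG
+..GGGGGGGGGGGGGGGGGGGGGkkkkkkkkkGGGkkkkkkkkGGGkkkkkkkkkGGGGGGGGGGGGGGGGGGGGGGGG
+..GGGGGGGGGGGGGGGGGGGGkkkkkkkkkkkGGGkkkkkkGGGGkkkkkkkkkkkGGGGGGGGGGGGGGGGGGGGGG
+..GGGGGGGGGGGGGGGGGGkkkkkkkkkkkkGGGGGGGGGGGGGGkkkkkkkkkkkkkkkkkkkkGGGGGGGGGGGGG
```

Jaws now grip fence and block, upright and symmetric. Withdraw straight up.

Call:
play_rows([
  [0, 0, -0.06, 0, 0],
  [0, 0, -0.2, 0, 0],
  [0, 0, -0.4, 0, 0],
  [0, 0, -0.6, 0, 0],
  [-0.1, 0, -0.7, 0, 0],
  [-0.3, 0, -0.7, 0, 0],
  [-0.3, 0, -0.7, 0, 0],
  [-0.3, 0, -0.7, 0, 0],
])

```text
time_s: 33.8
tool_pos: [0.5168, 0.1836, 0.3219]
eef_rot: [2.222, 2.221, 0.001]
contact_force: [-0.1, 0.1, 0.3]
finger_gap: 0.0852
gripper_force: 0.0
```

```bash
python3 - <<'E'
from h import *
plan([.516,.258,.3],90)
im=snap('wrist','w19.png').astype(int)
for q in ((.516,.258,.114),(.516,.258,.185),(.516,.308,.08),(.516,.208,.08),(.533,.28,.08)): print(q,w2px('wrist',q).round())
g=cv2.resize(im[20:320,220:420].astype('uint8'),(80,60),interpolation=cv2.INTER_AREA).astype(int)
for r in g: print(''.join('k' if p.max()<45 else ('G' if p.max()-p.min()<16 else ('+' if p.max()<125 else '.')) for p in r))
E
```

```text
t 33.8 pos [0.5168 0.1836 0.3219] yaw 89.96 gap 0.0852 F [-0.1  0.1  0.3] UNITS [ 0.2977 -0.0035  0.0879] -0.0005
(0.516, 0.258, 0.114) [320. 121.]
(0.516, 0.258, 0.185) [320. 118.]
(0.516, 0.308, 0.08) [320.  65.]
(0.516, 0.208, 0.08) [320. 175.]
(0.533, 0.28, 0.08) [338.  97.]
.....+++GGGGGGGGGGGGGGGGGGGGGGGG........+GGGGGGGGGGGGGGGGGGGGGGGGGGGGGGGGGGGGGGG
.....+++.GGGGGGGGGGGGGGGGGGGGGGG........+GGGGGGGGGGGGGGGGGGGGGGGGGGGGGGGGGGGGGGG
.....+++.GGGGGGGGGGGGGGGGGGGGGGG........+GGGGGGGGGGGGGGGGGGGGGGGGGGGGGGGGGGGGGGG
.....+++.GGGGGGGGGGGGGGGGGGGGGGG........+GGGGGGGGGGGGGGGGGGGGGGGGGGGGGGGGGGGGGGG
.......+.GGGGGGGGGGGGGGGGGGGGGGG........+GGGGGGGGGGGGGGGGGGGGGGGGGGGGGGGGGGGGGGG
.....+++.GGGGGGGGGGGGGGGGGGGGGGG........+GGGGGGGGGGGGGGGGGGGGGGGGGGGGGGGGGGGGGGG
.......+.GGGGGGGGGGGGGGGGGGGGGGG........+GGGGGGGGGGGGGGGGGGGGGGGGGGGGGGGGGGGGGGG
.......++GGGGGGGGGGGGGGGGGGGGGGG........+GGGGGGGGGGGGGGGGGGGGGGGGGGGGGGGGGGGGGGG
.......++GGGGGGGGGGGGGGGGGGGGGGG........+GGGGGGGGGGGGGGGGGGGGGGGGGGGGGGGGGGGGGGG
.........GGGGGGGGGGGGGGGGGGGGGGG........++++++++GGGGGGGGGGGGGGGGGGGGGGGGGGGGG.GG
......+...
[... 3339 characters left out ...]
kkkk++......+kkkkkkk+++++++++++++GGGGGGGGGGGGGGGGGGG
....+++......GGGGGG+++k+kk+kk+++++......+kkkkkk++++++++++++++GGGGGGGGGGGGGGGGGGG
....+++....+..GGG+++++++++++++++++......+kkkkk+++++++++++++++GGGGGGGGGGGGGGGGGGG
....+++....+..GGG+++++++++++++++++......+kkkk++++++++++++++++GGGGGGGGGGGGGGGGGGG
....++.....++.GGG+++++++++++++++++......+++++++++++++++++++++GGGGGGGGGGGGGGGGGGG
....+.+....+..GGG+++++++++++++++++......+GGGGGGGGGGGGGG.GGGGGGGGGGGGGGGGGGGGGGGG
....+......+..GGG+++++++++++++++++......+GGGGGGGGGGGGGGGGGGGGGGGGGGGGG.GGGGGGGGG
....++.....++.GGG+++++++++++++++++.........G......G............G...G............
....+............+++++++++++++++++..............................................
```

The clamp is upright at the block's middle (v≈119), and the block is flush against the fence and butted to the workpiece. Handing in.

```bash
python3 -c "
from bench import manip
print(manip.finish_job())"
```

```text
the job is handed in; nothing more can be done
None
```

The job is handed in at about 34 s: the stop block stands flat against the fence and butts up to the workpiece, and the spring clamp is clipped upright over fence and block at about the block's middle, though one early push tipped the block against the fence before it stood back up.

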